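# Unload a bushing from under the press guard

### The arm

A 6-joint arm with a two-finger parallel gripper is mounted at the origin on the work surface. World frame = base frame: x ahead of the robot, y to its left, z up, the work surface at z = 0. Lengths are in mm, angles in rad, forces in N, time in s.
With the tool pointing down it reaches from about 350 to 775 mm from the base axis. Payload 7.3 kg.
Tool frame: the origin (TCP) lies at the very end of the fingers, on their centre line; the grasp point (between the pads) lies grasp_offset behind it (grasp_offset is the distance from the TCP to the grasp point, in mm); x points along the fingers, z is the direction in which the jaws open and shut, and the axes are right-handed (so a half turn about x gives the same grasp; the last joint's range is limited). The gripper opens to 92 mm and grips with 3 to 60 N. Pads are 19 mm wide; open, the fingers measure 130 mm over their backs; the gripper's body (75 mm by 190 mm) begins 47 mm behind the grasp point.
Start: joints at [-1.358, 0.342, 1.524, -0, 1.275, -0.146], TCP at [184.377, -491.579, 226.741] pointing down, gripper open.
Joint ranges: [-2.53, 2.53], [-0.77, 2.02], [0.04, 2.7], [-1, 4.14], [0.28, 2.66], [-3.11, 3.11]. Speed limits (rad/s): [2.57, 2.57, 3.14, 3.14, 3.14, 3.14].

### API

Orientations are given as [roll, pitch, yaw] about the fixed x, y, z axes, in that order (R = Rz(yaw) Ry(pitch) Rx(roll)).
In Python, from plant import * gives the robot as it stands.
- The arm moves only by the tool send_rows, never from a script. Its argument "series" is text: rows parted by semicolons, each of 5 numbers parted by spaces: the gripper's target within -1 to 1 (fully open at 1, half-way at 0, shut at -1), then the shift along the tool's x, y, z in units of 30 mm (1.0 is 30 mm), then the turn about the tool's x in units of 5 degrees (1.0 is 5 degrees). A call has 1 to 8 rows; each row is the pose to reach, as a shift and turn from the pose commanded when the call began, along the tool's axes at that moment; what a row does not reach only later rows make up. A row lasts 1/8 s, in which the tool goes at most 62.5 mm and 10.7 degrees, less where a joint would pass 70% of its speed; a pose out of reach is approached as far as the arm can. A call with a gripper value outside its range is refused whole. The fingers move at their own pace and stop on an object; the grip force is fixed at half the most. Time passes only in rows, so rows that repeat a pose let the fingers close. It gives the time, the measured TCP pose, the force and the opening at its end, in the units of the state.
- get_obs(): the state, without advancing time (a new reading comes with each control period).
- capture(name): name is "scene" or "top" or "wrist"; returns a dict with "pixels" (384x512x3 uint8, red, green, blue), "mtx" (3x3 intrinsics, pixels), "R" (3x3) and "t" (3): a world point X has camera coordinates R X + t. Camera axes: x right, y down, z forward; pixel columns grow to the right and rows downward; lengths in mm; the calibration is good to about 2 mm. A picture is of the moment at which its call begins. There is no depth.
- close_job(): hands the job in, once; it reports no verdict.
Trained networks look in a picture, given as the dict that the camera call returned (one of the last four; its "shot" number tells which), for a name from the list of things; names that differ only in an ending like _2 or _b are one class to them, and where a whole thing is asked for, a point or a joint stands for the part that bears it (a point fixed in the world has none). Each returns a list of dicts, best first, with "score" (0 to 1); they miss things now and then, are a little off and sometimes report something else, mostly with a low value. They report only what shows in the picture. A call takes as long as a camera call.
- cut_out(picture, thing): "pixels" (384x512 bool, what is visible of it).
- place_of(picture, thing): "point" ([x, y, z] in mm, in world coordinates, good to about 4 mm: a listed point, or the origin of a listed thing).
The state is a dict: "time": time; "joint_positions": joint angles; "dq": joint speeds; "tau": joint torques, N m; "tool_pos": TCP position; "tcp_rot": TCP orientation; "contact_force": force on the tool from outside, world axes, zero at the start; "moment": the same for the moment, N m; "grip_width": finger opening in mm.
Only numpy, scipy, OpenCV 4.12 (cv2) and the standard library are available. Lean on these libraries where they do the work, as an engineer would, in place of code of your own. Each camera call takes 0.05 s, during which the arm holds its last target.

### The job

Raise the clear guard of the press by its grip, well over half way, feeling for the height where friction in its guide holds it up by itself, and let go of it. Reach in under it, take out the flanged bushing (not the low ring) and set it down gently, upright, in the middle of the round anvil of the gauge stand. Leave the guard up and do not disturb anything else.

Things in the scene. Friction and masses are not known exactly. Their poses are not given: they have to be found in the camera images.
- press: Press stand, fixed. Origin on the bench, mid bay; x points away from its open front (which faces -x). Plinth 33 mm high, 350 mm wide (y), x -85 to +105 mm. Two guard guides, 20 mm wide, up to 505 mm above the bench, at x=-60, y=+-149 mm; the bay between them is 270 mm wide. Bushing and ring stand on the plinth near x=-28, y=+64 and -64 mm, either way round.
- crosshead (a point): Centre of the underside (280 mm above the bench) of the plate that roofs the bay: press x from -45 to +90 mm, y +-155 mm. A tool pointing straight down cannot get in: lean it back 35 to 45 degrees towards the front, as a hand would. The ram hangs from it at press x=+50, y=0: radius 34 mm, lower end 210 mm above the bench.
- guard (a joint): Height of the guard above its lowest position, m: 0 (down) to 0.25 (top stop). In its upper half a spring plunger on the left guide rubs on a brass strip on its edge; within 6 mm of the middle of that stretch, which differs (0.166 to 0.208), friction holds it up. From 14 mm below the middle on, lifting takes about 7 to 13 N more. Elsewhere it falls when let go. At least 0.14 is asked for.
- guard_edge (a point): Middle of the guard's lower edge, 37 mm above the bench when down. Guard: clear panel in a metal frame, 258 mm wide, 208 mm tall, 12 mm thick, mid-plane at press x=-60 mm; 0.58 to 0.75 kg, differs from run to run; raising it takes up to about 23 N. Raised 160 mm or more there is room to reach under it with a tool leaning 35 to 45 degrees.
- guard_grip (a point): Centre of the guard's black grip block: 34 mm wide (press y), 24 mm deep (x), 32 mm tall, on a thin stem 42 mm in front of the guard's mid-plane, 80 mm above its lower edge (117 mm above the bench when down). The guard rises 128 mm above it, so pinch it across its 34 mm with the tool leaning back 30 to 45 degrees. Axes as the press.
- bushing_mid (a point): Centre, half-way up, of the steel bushing: round, 55 mm tall, shank 30 mm diameter, with a 38 mm diameter, 9 mm high flange as its foot; 0.25 kg. z points up along its axis. It stands on the press's plinth (33 mm above the bench).
- set_ring_mid (a point): Centre of the low steel setting ring in the same bay: 48 mm outside and 28 mm inside diameter, 20 mm tall. To be left alone.
- anvil (a point): Centre of the top face of the gauge stand's round steel anvil: 76 mm diameter, 36 mm above the bench, level; axes as the stand. Nothing is above it.
- gauge: Gauge stand, fixed for the run. Origin on the bench; base 130 x 130 mm, 22 mm high. The anvil's centre is at x=-10 mm. A column of 11 mm radius stands at x=+58 mm, y=0, 262 mm tall, its arm with the dial swung out to -y, 200 mm up, away from the anvil.
- wrench: Wrench lying on the bench; leave alone.
- screwdriver: Screwdriver lying on the bench; leave alone.
- oil_bottle: White bottle, 52 mm diameter, 130 mm tall; leave alone.
- sleeve: Plain steel sleeve, 34 mm diameter, 45 mm tall, no flange, on the bench; leave alone.
- dish: Shallow metal dish, 90 mm diameter; leave alone.
- caliper: Caliper lying on the bench, 200 mm long; leave alone.

How it is judged:
By the outcome, as a careful person would: the job done as asked, in the order asked, and still so for the second after the job is handed in, with the robot touching nothing.
It also fails if it takes over 61 s, if anything falls off the work surface, if the arm or the gripper's body presses on something with over 40 N, if the wrist force passes 120 N, or if a joint passes its speed limit or range.

## Working session

There is one attempt and no reset: what is moved stays moved. The work goes in short steps, Python scripts to look and compute and a tool call to move; the robot and the scene stay as the last step left them, time stands still between calls to the robot, and variables do not carry over. Pictures are saved under pics/ and viewed, and the job is handed in when it is done.

Besides the shell and the picture viewer there is one more tool, called by a JSON object that holds its "fn" and its "kwargs". send_rows: Moves the arm, as the interface text tells. Its arguments: {"type":"object","properties":{"series":{"type":"string"}},"required":["series"]}

```bash
ls; mkdir -p pics
python3 - <<'E'
from plant import *
import cv2,numpy as np
o=get_obs(); print({k:np.round(v,3).tolist() for k,v in o.items()})
for n in ["scene","top"]:
    c=capture(n); cv2.imwrite(f"pics/a_{n}.png",c["pixels"][:,:,::-1])
    print(n,c["mtx"].round(1).tolist(),c["R"].round(3).tolist(),c["t"].round(1).tolist())
    for t in ["press","crosshead","guard_edge","guard_grip","bushing_mid","set_ring_mid","anvil","gauge","sleeve","oil_bottle","dish"]:
        r=place_of(c,t); print(t,[(round(a["score"],2),np.round(a["point"],1).tolist()) for a in r[:2]])
E
```

```text
pics
{'time': 0.0, 'joint_positions': [-1.358, 0.343, 1.525, -0.0, 1.275, -0.146], 'dq': [-0.0, 0.001, -0.0, 0.0, -0.002, 0.0], 'tau': [0.0, -43.124, -24.423, 0.072, 0.056, -0.0], 'tool_pos': [184.284, -491.145, 226.031], 'tcp_rot': [2.998, 1.569, 1.786], 'contact_force': [-1.014, -0.224, 0.095], 'moment': [-0.015, -0.038, -0.007], 'grip_width': 91.49}
scene [[360.5, 0.0, 258.4], [0.0, 360.5, 189.0], [0.0, 0.0, 1.0]] [[-0.713, -0.701, 0.002], [-0.664, 0.675, -0.321], [0.224, -0.231, -0.947]] [388.6, 425.2, 1136.4]
press [(0.97, [638.6, 46.0, 1.0]), (0.39, [492.1, -305.0, 0.8])]
crosshead [(0.59, [653.2, 47.3, 281.4])]
guard_edge [(0.91, [580.8, 36.3, 37.9]), (0.43, [408.8, 179.7, -2.5])]
guard_grip [(0.89, [539.0, 26.5, 116.5])]
bushing_mid []
set_ring_mid []
anvil [(0.98, [483.6, -294.6, 34.8]), (0.63, [578.0, 41.4, 36.2])]
gauge [(0.57, [490.4, -301.5, 0.1])]
sleeve [(0.63, [438.3, -40.2, 4.7]), (0.54, [661.4, -243.3, 4.3])]
oil_bottle [(0.58, [414.7, 381.9, 1.1])]
dish [(0.95, [655.4, -422.6, -0.0])]
top [[481.5, 0.0, 257.2], [0.0, 481.5, 190.2], [0.0, 0.0, 1.0]] [[-0.015, -1.0, -0.018], [-0.997, 0.016, -0.075], [0.075, 0.017, -0.997]] [15.0, 561.4, 1494.7]
press [(0.55, [637.3, 46.5, 2.6])]
crosshead [(0.69, [660.7, 45.1, 280.6])]
guard_edge [(0.55, [581.1, 38.0, 39.0])]
guard_grip [(0.89, [537.1, 34.1, 119.5])]
bushing_mid [(0.48, [619.0, -18.0, 59.7])]
set_ring_mid [(0.55, [595.7, 105.2, 43.5])]
anvil [(0.9, [486.1, -295.7, 35.6])]
gauge [(0.74, [488.4, -303.5, -4.1]), (0.23, [580.3, 40.0, 36.4])]
sleeve [(0.47, [660.1, -246.4, -0.2])]
oil_bottle [(0.89, [417.1, 386.2, -2.0]), (0.35, [597.9, 104.5, 41.0])]
dish [(0.97, [656.4, -414.7, -0.1])]
```

Run:
```python
import cv2
for n in ["scene","top"]:
    i=cv2.imread(f"pics/a_{n}.png"); cv2.imwrite(f"pics/b_{n}.png",cv2.resize(i,(800,600),interpolation=cv2.INTER_CUBIC))
```

```text
(no output)
```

View pics/b_scene.png

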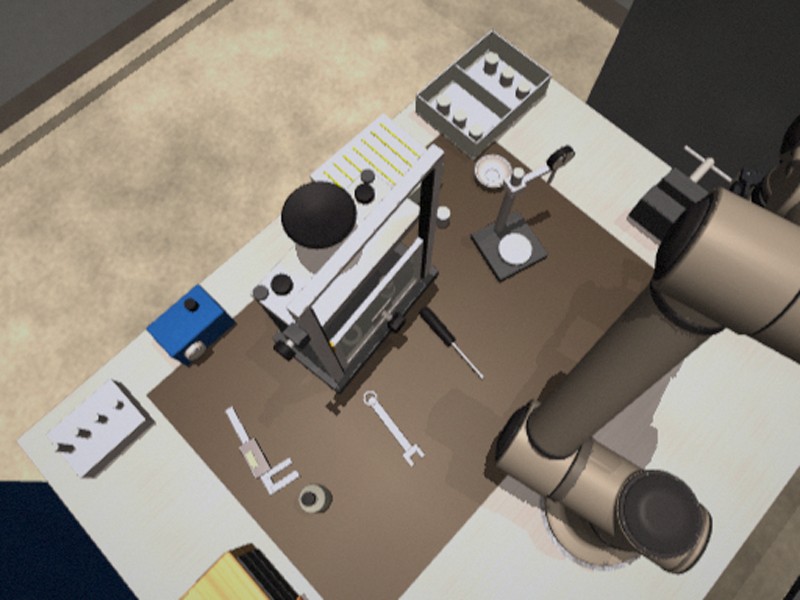

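View pics/b_top.png

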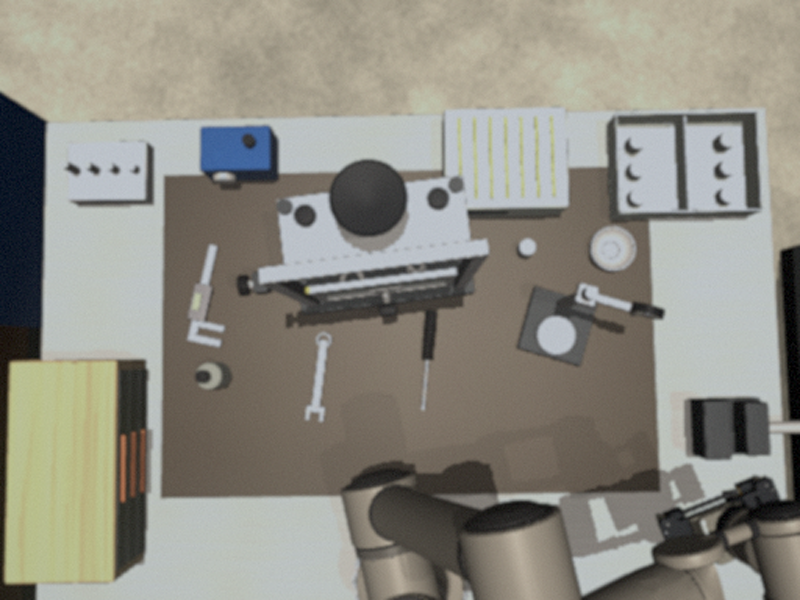

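The bushing seems to be on the right (−y) side, and the press is yawed about +7°. The moves only turn about the tool's own x, so I'll check the documented interface to see how a lean can come about.

{"fn": "send_rows", "kwargs": {"series": "1 -2 0 0 0; 1 -4 1 0 0.5; 1 -5.5 2.5 0 1; 1 -6.5 4.5 0.4 1.5; 1 -7 6 0.8 2; 1 -7.5 7.5 1.2 2.5; 1 -7.5 9 1.5 2.7; 1 -7.5 10.7 1.5 2.7"}}

```text
time: 2.2
tool_pos: [502.0, -421.0, 451.3]
tcp_rot: [-1.073, 1.571, -2.522]
contact_force: [0.5, -1.0, 0.2]
grip_width: 92.0
```

```bash
cat > h.py <<'E'
from plant import *
import numpy as np, cv2
from scipy.spatial.transform import Rotation as Ro
def st():
    o=get_obs(); r=Ro.from_euler('xyz',o["tcp_rot"]).as_matrix()
    print("t",round(o["time"],2),"p",np.round(o["tool_pos"],1),"q",np.round(o["joint_positions"],3),"F",np.round(o["contact_force"],1),"w",round(o["grip_width"],1))
    print("x",r[:,0].round(3),"y",r[:,1].round(3),"z",r[:,2].round(3))
    return np.array(o["tool_pos"]),r
def to(target):
    p,r=st(); print("delta units",(r.T@(np.array(target)-p)/30).round(2))
E
python3 - <<'E'
from h import *
st(); print(grasp_offset)
E
```

```text
t 2.2 p [ 502.  -421.   451.3] q [-0.815  0.615  0.478 -0.     2.048  0.634] F [ 0.5 -1.   0.2] w 92.0
x [-0. -0. -1.] y [ 0.993  0.122 -0.   ] z [ 0.122 -0.993  0.   ]
18.8
```

{"fn": "send_rows", "kwargs": {"series": "1 0 2 0 0; 1 0 4 0 0; 1 0 5 0 0; 1 0 5 0 0; 1 0 5 0 0"}}

```text
time: 2.82
tool_pos: [619.7, -384.8, 427.6]
tcp_rot: [0.873, 1.539, -0.576]
contact_force: [-0.4, 0.6, 0.2]
grip_width: 91.9
```

```bash
python3 -c "
from h import *
st()"
```

```text
t 2.83 p [ 619.7 -384.8  427.6] q [-0.662  0.872  0.036  0.003  2.202  0.788] F [-0.4  0.6  0.2] w 91.9
x [ 0.026 -0.017 -1.   ] y [0.992 0.123 0.024] z [ 0.122 -0.992  0.02 ]
```

{"fn": "send_rows", "kwargs": {"series": "1 0 0 0 0; 1 0 0 0 0"}}

```text
time: 3.08
tool_pos: [619.5, -385.2, 427.7]
tcp_rot: [0.882, 1.539, -0.567]
contact_force: [0.0, 0.7, 0.1]
grip_width: 91.7
```

```bash
python3 -c "
from h import *
st()"
```

```text
t 3.08 p [ 619.5 -385.2  427.7] q [-0.663  0.872  0.036  0.004  2.202  0.789] F [0.  0.7 0.1] w 91.7
x [ 0.027 -0.017 -0.999] y [0.992 0.122 0.025] z [ 0.121 -0.992  0.02 ]
```

{"fn": "send_rows", "kwargs": {"series": "1 0 2 0 0; 1 0 4 0 0; 1 0 5 0 0; 1 0 7 0 0; 1 0 8 0 0; 1 0 8 0 0"}}

```text
time: 3.82
tool_pos: [725.2, -310.5, 358.8]
tcp_rot: [0.982, 1.496, -0.465]
contact_force: [-0.1, -0.3, 1.2]
grip_width: 92.5
```

```bash
python3 -c "
from h import *
st()"
```

```text
t 3.83 p [ 725.2 -310.5  358.8] q [-0.503  0.965  0.037  0.003  2.064  0.946] F [-0.1 -0.3  1.2] w 92.5
x [ 0.067 -0.034 -0.997] y [0.99  0.124 0.062] z [ 0.122 -0.992  0.042]
```

{"fn": "send_rows", "kwargs": {"series": "1 -2 -1 0 0; 1 -4 -2 0 0; 1 -6 -3 0 0; 1 -8 -3 0 0; 1 -10 -3 0 0; 1 -12 -3 0 0; 1 -14 -3 0 0; 1 -16 -3 0 0"}}

```text
time: 4.82
tool_pos: [522.0, -264.5, 604.8]
tcp_rot: [0.982, 1.462, -0.465]
contact_force: [0.4, 0.4, -0.8]
grip_width: 91.7
```

```bash
python3 -c "
from h import *
st()"
```

```text
t 4.83 p [ 522.  -264.5  604.8] q [-0.608  0.595  0.037  0.023  2.402  0.857] F [ 0.4  0.4 -0.8] w 91.7
x [ 0.097 -0.049 -0.994] y [0.988 0.125 0.09 ] z [ 0.12  -0.991  0.06 ]
```

{"fn": "send_rows", "kwargs": {"series": "1 -2 0 0 0; 1 -4 0 0 0; 1 -6 0 0 0; 1 -8 0 0 0; 1 -10 0 0 0; 1 -12 0 0 0; 1 -14 0 0 0; 1 -16 0 0 0"}}

```text
time: 5.82
tool_pos: [393.5, -199.6, 703.3]
tcp_rot: [0.98, 1.433, -0.467]
contact_force: [-0.7, 0.6, -0.1]
grip_width: 91.7
```

```bash
python3 -c "
from h import *
st()"
```

```text
t 5.83 p [ 393.5 -199.6  703.3] q [-0.663  0.387  0.037  0.05   2.581  0.829] F [-0.7  0.6 -0.1] w 91.7
x [ 0.123 -0.062 -0.99 ] y [0.985 0.127 0.115] z [ 0.118 -0.99   0.077]
```

```bash
cat > kin.py <<'E'
import numpy as np
from scipy.optimize import least_squares
from scipy.spatial.transform import Rotation as Ro
D=[([-1.358,.343,1.525,0,1.275,-.146],[184.3,-491.1,226.0]),
([-.815,.615,.478,0,2.048,.634],[502,-421,451.3]),
([-.662,.872,.036,.003,2.202,.788],[619.7,-384.8,427.6]),
([-.503,.965,.037,.003,2.064,.946],[725.2,-310.5,358.8]),
([-.608,.595,.037,.023,2.402,.857],[522,-264.5,604.8]),
([-.663,.387,.037,.05,2.581,.829],[393.5,-199.6,703.3])]
def fk(q,P):
    h,a,L1,off,L2,L3=P
    Y=lambda t:Ro.from_euler('y',t); Z=lambda t:Ro.from_euler('z',t)
    R=Z(q[0]); p=np.array([0,0,h])+R.apply([a,off,0])
    R=R*Y(q[1]); p=p+R.apply([0,0,L1])
    R=R*Y(q[2]); p=p+R.apply([0,0,L2])
    R=R*Z(q[3])*Y(q[4]); p=p+R.apply([0,0,L3])
    R=R*Z(q[5])
    return p,R   # R: tool axis = z col
P=np.array([0,0,0,0,0,0.])
def res(P): return np.concatenate([fk(q,P)[0]-p for q,p in D])
s=least_squares(res,[400,50,400,50,400,250]); P=s.x
if __name__=="__main__":
    print(P.round(1),np.abs(s.fun).max())
    print(fk(D[-1][0],P)[1].as_matrix().round(3))
E
python3 kin.py
```

```text
[469.2 -22.4 536.5  74.  393.5 631.1] 14.626000220085984
[[-0.118  0.985  0.123]
 [ 0.99   0.126 -0.062]
 [-0.077  0.115 -0.99 ]]
```

Run:
```python
from kin import *
for h in (478,478-0,):
  P0=[h,50,425,50,425,300]
  s=least_squares(lambda l:res([l[1],l[2],425,l[3],425,l[0]]),[300,478,50,50]); print(s.x,s.fun.reshape(-1,3).round(1))
s=least_squares(res,[478,50,425,50,425,300],max_nfev=500); print(s.x, s.fun.reshape(-1,3).round(1))
```

```text
[708.14988855 617.89744248  13.50376431  73.42127357] [[  6.1 -42.5 -40.5]
 [-12.    8.1   1. ]
 [-24.3  16.1  17.4]
 [-10.4   3.1  23.9]
 [  1.2   3.2   4. ]
 [ 13.8  -1.4  -5.8]]
[708.14988855 617.89744248  13.50376431  73.42127357] [[  6.1 -42.5 -40.5]
 [-12.    8.1   1. ]
 [-24.3  16.1  17.4]
 [-10.4   3.1  23.9]
 [  1.2   3.2   4. ]
 [ 13.8  -1.4  -5.8]]
[469.24363959 -22.42917144 536.47847653  74.02649408 393.53622565
 631.11399579] [[  0.7 -14.6   2.1]
 [-11.3   8.3   6. ]
 [ -6.6   2.8  -1.9]
 [ 10.3  -7.8  -1.4]
 [  0.7   2.9  -1.1]
 [ -0.7   8.   -3.6]]
```

```bash
cat > kin.py <<'E'
import numpy as np
from scipy.optimize import least_squares
from scipy.spatial.transform import Rotation as Ro
D=[([-1.358,.343,1.525,0,1.275,-.146],[184.3,-491.1,226.0]),
([-.815,.615,.478,0,2.048,.634],[502,-421,451.3]),
([-.662,.872,.036,.003,2.202,.788],[619.7,-384.8,427.6]),
([-.503,.965,.037,.003,2.064,.946],[725.2,-310.5,358.8]),
([-.608,.595,.037,.023,2.402,.857],[522,-264.5,604.8]),
([-.663,.387,.037,.05,2.581,.829],[393.5,-199.6,703.3])]
Y=lambda t:Ro.from_euler('y',t); Z=lambda t:Ro.from_euler('z',t)
def fk(q,P):
    h,a,L1,off,L2,L3,e,g=P
    R=Z(q[0]); p=np.array([0,0,h])+R.apply([a,off,0])
    R=R*Y(q[1]); p=p+R.apply([g,0,L1])
    R=R*Y(q[2]); p=p+R.apply([e,0,L2])
    R=R*Z(q[3])*Y(q[4]); p=p+R.apply([0,0,L3])
    R=R*Z(q[5])
    return p,R
def res(P): return np.concatenate([fk(q,P)[0]-p for q,p in D])
P0=np.array([450,50,425,50,425,250,0,0.])
s=least_squares(lambda P:np.concatenate([res(P),(P-P0)*0.001]),P0); P=s.x
if __name__=="__main__":
    print(P.round(1),s.fun[:-8].reshape(-1,3).round(1))
E
python3 kin.py
```

```text
[ 2.229e+02 -2.000e-01  5.062e+02  7.650e+01  3.794e+02  3.178e+02
  4.670e+01  2.000e-01] [[ 0.1  0.  -0. ]
 [-0.1 -0.1  0.1]
 [-0.  -0.2 -0.2]
 [-0.2 -0.1  0.3]
 [ 0.3  0.2 -0.2]
 [-0.1  0.1  0.1]]
```

```bash
cat > sim.py <<'E'
from kin import *
lo=np.array([-2.53,-.77,.04,-1,.28,-3.11])+1e-3; hi=np.array([2.53,2.02,2.7,4.14,2.66,3.11])-1e-3
M=np.array([[0,0,-1],[0,1,0],[1,0,0.]])  # tool axes (x,y,z) in flange: x=z col, y=y col, z=-x col
def pose(q):
    p,R=fk(q,P); return p,R.as_matrix()@M
def ik(q0,pt,Rt,w):
    def f(q):
        p,R=pose(q); return np.concatenate([p-pt,w*Ro.from_matrix(R.T@Rt).as_rotvec()])
    return least_squares(f,np.clip(q0,lo+1e-4,hi-1e-4),bounds=(lo,hi)).x
def call(q,sh,turn=0,w=600):
    p,R=pose(q); 
    return ik(q,p+R@(np.array(sh)*30),R@Ro.from_euler('x',turn*5,degrees=True).as_matrix(),w)
E
python3 - <<'E'
from sim import *
T=[(1,2,[0,5,0]),(2,3,[0,8,0]),(3,4,[-16,-3,0]),(4,5,[-16,0,0])]
for w in (300,600,1000,2000):
  for a,b,s in T:
    q=call(np.array(D[a][0]),s,0,w); p,R=pose(q); pb,Rb=pose(D[b][0])
    print(w,p.round(0),R[:,0].round(3),'|',pb.round(0),Rb[:,0].round(3))
E
```

```text
300 [ 631. -391.  434.] [ 0.074 -0.046 -0.996] | [ 620. -385.  427.] [ 0.026 -0.018 -0.999]
300 [ 791. -328.  389.] [ 0.29  -0.127 -0.949] | [ 725. -311.  359.] [ 0.067 -0.034 -0.997]
300 [ 540. -273.  710.] [ 0.431 -0.218 -0.875] | [ 522. -264.  605.] [ 0.097 -0.049 -0.994]
300 [ 421. -213.  863.] [ 0.654 -0.331 -0.68 ] | [ 393. -199.  703.] [ 0.123 -0.062 -0.99 ]
600 [ 621. -384.  426.] [ 0.027 -0.017 -0.999] | [ 620. -385.  427.] [ 0.026 -0.018 -0.999]
600 [ 748. -310.  362.] [ 0.13  -0.061 -0.99 ] | [ 725. -311.  359.] [ 0.067 -0.034 -0.997]
600 [ 498. -252.  653.] [ 0.187 -0.095 -0.978] | [ 522. -264.  605.] [ 0.097 -0.049 -0.994]
600 [ 364. -184.  751.] [ 0.264 -0.133 -0.955] | [ 393. -199.  703.] [ 0.123 -0.062 -0.99 ]
1000 [ 618. -382.  423.] [ 0.011 -0.007 -1.   ] | [ 620. -385.  427.] [ 0.026 -0.018 -0.999]
1000 [ 732. -304.  354.] [ 0.068 -0.035 -0.997] | [ 725. -311.  359.] [ 0.067 -0.034 -0.997]
1000 [ 485. -246.  640.] [ 0.111 -0.056 -0.992] | [ 522. -264.  605.] [ 0.097 -0.049 -0.994]
1000 [ 349. -176.  733.] [ 0.153 -0.077 -0.985] | [ 393. -199.  703.] [ 0.123 -0.062 -0.99 ]
2000 [ 616. -381.  422.] [ 0.003 -0.002 -1.   ] | [ 620. -385.  427.] [ 0.026 -0.018 -0.999]
2000 [ 724. -300.  349.] [ 0.037 -0.022 -0.999] | [ 725. -311.  359.] [ 0.067 -0.034 -0.997]
2000 [ 480. -243.  634.] [ 0.078 -0.04  -0.996] | [ 522. -264.  605.] [ 0.097 -0.049 -0.994]
2000 [ 343. -174.  726.] [ 0.111 -0.056 -0.992] | [ 393. -199.  703.] [ 0.123 -0.062 -0.99 ]
```

```bash
cat >> sim.py <<'E'
from scipy.spatial.transform import Slerp
def callrows(q,rows,w=600,lim=62.5,alim=10.7):
    p0,R0=pose(q)
    for sh,turn in rows:
        pt=p0+R0@(np.array(sh)*30.); Rt=R0@Ro.from_euler('x',turn*5,degrees=True).as_matrix()
        p,R=pose(q); d=pt-p; n=np.linalg.norm(d); rv=Ro.from_matrix(R.T@Rt).as_rotvec(); a=np.degrees(np.linalg.norm(rv))
        f=min(1,lim/max(n,1e-9),alim/max(a,1e-9))
        q=ik(q,p+f*d,R@Ro.from_rotvec(f*rv).as_matrix(),w)
    return q
E
python3 - <<'E'
from sim import *
T=[(1,2,[([0,2,0],0),([0,4,0],0)]+[([0,5,0],0)]*3),(2,3,[([0,k,0],0) for k in (2,4,5,7,8,8)]),(3,4,[([-2*k,-min(k,3),0],0) for k in range(1,9)]),(4,5,[([-2*k,0,0],0) for k in range(1,9)])]
for w in (300,400,600,):
  for a,b,s in T:
    q=callrows(np.array(D[a][0]),s,w); p,R=pose(q); pb,Rb=pose(D[b][0])
    print(w,p.round(0),R[:,0].round(3),'|',pb.round(0),Rb[:,0].round(3))
E
```

```text
300 [ 631. -391.  434.] [ 0.074 -0.046 -0.996] | [ 620. -385.  427.] [ 0.026 -0.018 -0.999]
300 [ 785. -330.  390.] [ 0.277 -0.125 -0.953] | [ 725. -311.  359.] [ 0.067 -0.034 -0.997]
300 [ 554. -280.  660.] [ 0.33  -0.167 -0.929] | [ 522. -264.  605.] [ 0.097 -0.049 -0.994]
300 [ 431. -218.  783.] [ 0.468 -0.236 -0.851] | [ 393. -199.  703.] [ 0.123 -0.062 -0.99 ]
400 [ 626. -388.  430.] [ 0.051 -0.032 -0.998] | [ 620. -385.  427.] [ 0.026 -0.018 -0.999]
400 [ 761. -323.  379.] [ 0.199 -0.093 -0.976] | [ 725. -311.  359.] [ 0.067 -0.034 -0.997]
400 [ 541. -274.  636.] [ 0.238 -0.121 -0.964] | [ 522. -264.  605.] [ 0.097 -0.049 -0.994]
400 [ 416. -210.  745.] [ 0.33  -0.166 -0.929] | [ 393. -199.  703.] [ 0.123 -0.062 -0.99 ]
600 [ 621. -384.  426.] [ 0.027 -0.017 -0.999] | [ 620. -385.  427.] [ 0.026 -0.018 -0.999]
600 [ 737. -316.  368.] [ 0.116 -0.058 -0.992] | [ 725. -311.  359.] [ 0.067 -0.034 -0.997]
600 [ 530. -268.  616.] [ 0.151 -0.076 -0.986] | [ 522. -264.  605.] [ 0.097 -0.049 -0.994]
600 [ 402. -203.  718.] [ 0.204 -0.103 -0.973] | [ 393. -199.  703.] [ 0.123 -0.062 -0.99 ]
```

Run:
```python
from sim import *
T=[(1,2,[([0,2,0],0),([0,4,0],0)]+[([0,5,0],0)]*3),(2,3,[([0,k,0],0) for k in (2,4,5,7,8,8)]),(3,4,[([-2*k,-min(k,3),0],0) for k in range(1,9)]),(4,5,[([-2*k,0,0],0) for k in range(1,9)])]
for w,lim in ((600,40),(600,30),(800,40),(800,62.5)):
  for a,b,s in T:
    q=callrows(np.array(D[a][0]),s,w,lim); p,R=pose(q); pb,Rb=pose(D[b][0])
    print(w,lim,p.round(0),R[:,0].round(3),'|',pb.round(0),Rb[:,0].round(3))
# predicted one-row calls from the present pose
q=np.array(D[5][0])
for k in range(6):
    q=callrows(q,[([-2,0,0],0)],600,62.5); p,R=pose(q); print(k,p.round(0),R[:,0].round(3),q.round(2))
```

```text
600 40 [ 621. -385.  426.] [ 0.027 -0.017 -0.999] | [ 620. -385.  427.] [ 0.026 -0.018 -0.999]
600 40 [ 719. -327.  377.] [ 0.097 -0.052 -0.994] | [ 725. -311.  359.] [ 0.067 -0.034 -0.997]
600 40 [ 570. -282.  571.] [ 0.124 -0.062 -0.99 ] | [ 522. -264.  605.] [ 0.097 -0.049 -0.994]
600 40 [ 424. -215.  700.] [ 0.181 -0.091 -0.979] | [ 393. -199.  703.] [ 0.123 -0.062 -0.99 ]
600 30 [ 612. -389.  430.] [ 0.022 -0.014 -1.   ] | [ 620. -385.  427.] [ 0.026 -0.018 -0.999]
600 30 [ 703. -336.  385.] [ 0.083 -0.047 -0.995] | [ 725. -311.  359.] [ 0.067 -0.034 -0.997]
600 30 [ 603. -291.  532.] [ 0.108 -0.053 -0.993] | [ 522. -264.  605.] [ 0.097 -0.049 -0.994]
600 30 [ 440. -223.  686.] [ 0.166 -0.083 -0.983] | [ 393. -199.  703.] [ 0.123 -0.062 -0.99 ]
800 40 [ 618. -383.  425.] [ 0.016 -0.01  -1.   ] | [ 620. -385.  427.] [ 0.026 -0.018 -0.999]
800 40 [ 710. -324.  373.] [ 0.069 -0.038 -0.997] | [ 725. -311.  359.] [ 0.067 -0.034 -0.997]
800 40 [ 567. -281.  566.] [ 0.101 -0.051 -0.994] | [ 522. -264.  605.] [ 0.097 -0.049 -0.994]
800 40 [ 420. -213.  693.] [ 0.145 -0.073 -0.987] | [ 3
[... 225 characters left out ...]
 -0.997]
800 62.5 [ 525. -265.  608.] [ 0.116 -0.059 -0.992] | [ 522. -264.  605.] [ 0.097 -0.049 -0.994]
800 62.5 [ 397. -201.  709.] [ 0.158 -0.079 -0.984] | [ 393. -199.  703.] [ 0.123 -0.062 -0.99 ]
0 [ 369. -187.  721.] [ 0.143 -0.073 -0.987] [-0.68  0.34  0.04  0.07  2.6   0.83]
1 [ 345. -175.  736.] [ 0.162 -0.082 -0.983] [-0.7   0.3   0.04  0.09  2.62  0.82]
2 [ 321. -163.  750.] [ 0.182 -0.092 -0.979] [-0.73  0.26  0.04  0.11  2.64  0.82]
3 [ 299. -151.  762.] [ 0.202 -0.103 -0.974] [-0.76  0.22  0.04  0.14  2.66  0.82]
4 [ 279. -141.  773.] [ 0.225 -0.117 -0.967] [-0.8   0.17  0.06  0.17  2.66  0.81]
5 [ 261. -130.  782.] [ 0.248 -0.132 -0.96 ] [-0.84  0.13  0.08  0.21  2.66  0.81]
```

{"fn": "send_rows", "kwargs": {"series": "1 -2 0 0 0"}}

```text
time: 5.95
tool_pos: [370.4, -188.2, 719.0]
tcp_rot: [0.985, 1.415, -0.462]
contact_force: [0.6, 0.5, 0.5]
grip_width: 92.2
```

{"fn": "send_rows", "kwargs": {"series": "1 -2 0 0 0"}}

```text
time: 6.08
tool_pos: [345.4, -175.2, 735.6]
tcp_rot: [0.98, 1.39, -0.467]
contact_force: [-0.2, -0.2, 0.5]
grip_width: 91.6
```

```bash
python3 -c "
from h import *
st()"
```

```text
t 6.08 p [ 345.4 -175.2  735.6] q [-0.703  0.303  0.037  0.085  2.625  0.822] F [-0.2 -0.2  0.5] w 91.6
x [ 0.16  -0.081 -0.984] y [0.98  0.129 0.149] z [ 0.115 -0.988  0.1  ]
```

Run:
```python
from h import *
for n in ["scene","wrist"]:
    c=capture(n); i=c["pixels"][:,:,::-1]; cv2.imwrite(f"pics/c_{n}.png",cv2.resize(i,(800,600),interpolation=cv2.INTER_CUBIC))
```

```text
(no output)
```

View pics/c_scene.png

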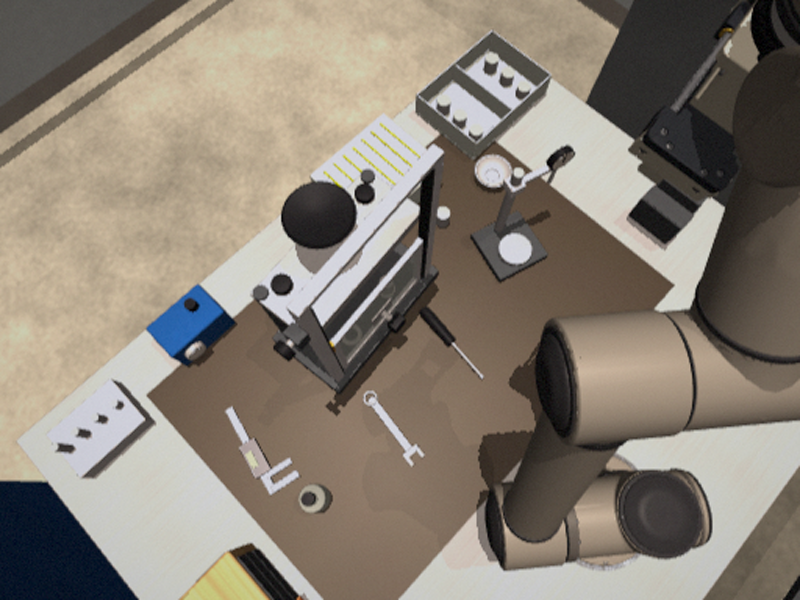

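View pics/c_wrist.png

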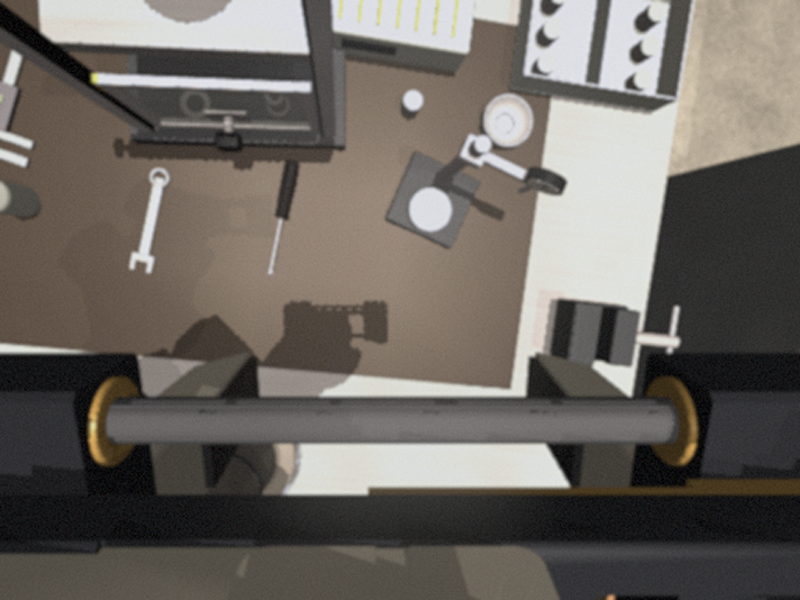

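Run:
```python
from h import *
c=capture("wrist"); p,r=st()
C=-c["R"].T@c["t"]; print("cam in tool", (r.T@(C-p)).round(1), "axes in tool",(c["R"]@r).round(3).tolist(),"K",c["mtx"].round(1).tolist())
def pr(t):
    X=p+r@np.array(t,float); x=c["R"]@X+c["t"]; u=c["mtx"]@x; return (u[:2]/u[2]*800/512).round(0), x[2].round(0)
for t in [(0,0,46),(0,0,-46),(0,0,65),(0,0,-65),(-19,0,46),(-66,0,46),(-66,37,95),(-66,37,-95),(-66,-37,95),(-66,37,37),(-66,37,-37)]: print(t,pr(t))
```

```text
t 6.22 p [ 344.8 -174.7  736.5] q [-0.703  0.301  0.037  0.085  2.624  0.822] F [0.1 0.2 0.4] w 92.1
x [ 0.163 -0.083 -0.983] y [0.98  0.129 0.151] z [ 0.114 -0.988  0.103]
cam in tool [-160.7   66.    -0.9] axes in tool [[-0.001, 0.001, 1.0], [-0.25, -0.968, 0.0], [0.968, -0.25, 0.001]] K [[316.9, 0.0, 250.9], [0.0, 316.9, 196.9], [0.0, 0.0, 1.0]]
(0, 0, 46) (array([526., 376.]), np.float64(172.0))
(0, 0, -46) (array([262., 376.]), np.float64(172.0))
(0, 0, 65) (array([581., 376.]), np.float64(172.0))
(0, 0, -65) (array([207., 375.]), np.float64(172.0))
(-19, 0, 46) (array([543., 399.]), np.float64(154.0))
(-66, 0, 46) (array([606., 491.]), np.float64(108.0))
(-66, 37, 95) (array([871., 329.]), np.float64(99.0))
(-66, 37, -95) (array([-80., 329.]), np.float64(99.0))
(-66, -37, 95) (array([795., 628.]), np.float64(118.0))
(-66, 37, 37) (array([581., 329.]), np.float64(99.0))
(-66, 37, -37) (array([211., 329.]), np.float64(99.0))
```

Run:
```python
from h import *
c=capture("wrist"); import pickle; pickle.dump(c,open("w0.pkl","wb"))
i=c["pixels"][30:110,0:240,::-1]; cv2.imwrite("pics/d.png",cv2.resize(i,None,fx=3.3,fy=3.3,interpolation=cv2.INTER_CUBIC))
for t in ["press","guard_grip","bushing_mid","set_ring_mid","guard_edge","anvil"]:
    print(t,[(round(a["score"],2),np.round(a["point"],1).tolist()) for a in place_of(c,t)[:2]])
```

```text
press [(0.71, [439.1, -40.9, -1.0]), (0.58, [636.1, 45.8, -4.8])]
guard_grip [(0.71, [531.8, 32.2, 113.3])]
bushing_mid []
set_ring_mid []
guard_edge [(0.67, [579.2, 39.0, 39.8])]
anvil []
```

View pics/d.png

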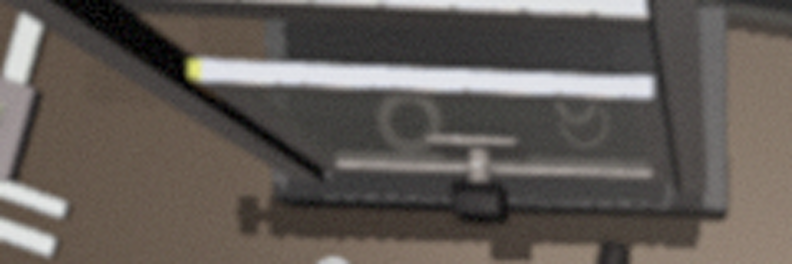

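```bash
cat >> h.py <<'E'
def bp(c,u,v,z):
    d=c["R"].T@np.linalg.inv(c["mtx"])@np.array([u,v,1.]); C=-c["R"].T@c["t"]
    return C+d*(z-C[2])/d[2]
E
python3 - <<'E'
from h import *
import pickle; c=pickle.load(open("w0.pkl","rb"))
f=lambda x,y,z: bp(c,x/3.3-.35,y/3.3+30-.35,z)
for a,b,z in [((275,203),(722,213),0),((275,203),(722,213),33),((190,82),(652,97),245),((190,60),(652,77),245),((335,162),(652,172),50)]:
    A=f(*a,z);B=f(*b,z);d=A-B; print(z,A.round(1),B.round(1),np.linalg.norm(d).round(1),np.degrees(np.arctan2(-d[0],d[1])).round(2))
E
```

```text
0 [536.1 220.4   0. ] [ 577.2 -133.7    0. ] 356.5 6.62
33 [530.6 206.8  33. ] [ 570.2 -134.4   33. ] 343.5 6.62
245 [556.2 169.5 245. ] [586.6 -90.6 245. ] 261.9 6.66
245 [568.4 170.2 245. ] [598.1 -89.4 245. ] 261.4 6.53
50 [564.  158.6  50. ] [590.1 -77.5  50. ] 237.6 6.31
```

```bash
cat > beam.py <<'E'
from sim import *
import itertools
def Rgoal(L,az,jaw):  # degrees; jaw: horizontal jaw axis perpendicular to az; 
    L,az=np.radians([L,az]); x=np.array([np.sin(L)*np.cos(az),np.sin(L)*np.sin(az),-np.cos(L)])
    z=np.array([np.sin(az),-np.cos(az),0]); return np.column_stack([x,np.cross(z,x),z])
dirs=[np.array(d,float) for d in itertools.product((-1,0,1),repeat=3) if any(d)]
def err(R,G): return np.degrees(np.linalg.norm(Ro.from_matrix(R.T@G).as_rotvec()))
def beam(q,G,ok,depth=25,width=4,turns=(0,),tol=2.5):
    B=[(err(pose(q)[1],G),q,[])]
    for k in range(depth):
        N=[]
        for e,q0,path in B:
            p0,R0=pose(q0)
            for d in dirs:
              for t in turns:
                sh=np.round(R0.T@(d/np.linalg.norm(d))*2.08,1)
                q1=callrows(q0,[(sh,t)])
                if np.abs(q1-q0).max()/.125>1.5: continue
                p,R=pose(q1)
                if not ok(p): continue
                N.append((err(R,G),q1,path+[(sh.tolist(),t)]))
        N.sort(key=lambda a:a[0]); B=[]
        for n in N:
            if all(np.abs(n[1]-b[1]).max()>.01 for b in B): B.append(n)
            if len(B)>=width: break
        p,R=pose(B[0][1]); print(k,round(B[0][0],1),p.round(0),R[:,0].round(2),B[0][2][-1],B[0][1].round(2),flush=True)
        if B[0][0]<tol: break
    return B[0]
E
cat > r1.py <<'E'
from beam import *
import pickle
ok=lambda p: p[2]>300 and (p[0]<450 or p[2]>620) and np.hypot(p[0],p[1])>200 
b=beam(np.array([-0.703,0.301,0.038,0.085,2.624,0.822]),Rgoal(37,6.6,0),ok,depth=22,width=3)
pickle.dump(b,open("b1.pkl","wb"))
E
time timeout 570 python3 r1.py
```

```text
0 27.8 [ 372. -166.  732.] [ 0.18 -0.09 -0.98] ([-1.2, 1.7, 0.3], 0) [-0.64  0.32  0.04  0.07  2.58  0.87]
1 26.7 [ 396. -158.  730.] [ 0.21 -0.1  -0.97] ([-1.2, 1.7, 0.3], 0) [-0.58  0.33  0.04  0.05  2.54  0.91]
2 25.5 [ 421. -150.  727.] [ 0.23 -0.11 -0.97] ([-1.1, 1.7, 0.3], 0) [-0.53  0.34  0.04  0.04  2.49  0.95]
3 24.3 [ 442. -145.  725.] [ 0.26 -0.12 -0.96] ([-1.1, 1.7, 0.4], 0) [-0.49  0.36  0.04  0.03  2.45  0.98]
4 23.1 [ 466. -140.  722.] [ 0.29 -0.13 -0.95] ([-1.0, 1.8, 0.4], 0) [-0.46  0.37  0.04  0.02  2.41  1.  ]
5 21.9 [ 487. -135.  721.] [ 0.32 -0.14 -0.94] ([-1.0, 1.8, 0.4], 0) [-0.42  0.38  0.04  0.01  2.36  1.03]
6 20.8 [ 508. -130.  720.] [ 0.35 -0.15 -0.92] ([-0.9, 1.8, 0.4], 0) [-0.4   0.4   0.04 -0.    2.31  1.05]
7 19.6 [ 531. -125.  719.] [ 0.38 -0.16 -0.91] ([-0.8, 1.9, 0.4], 0) [-0.37  0.41  0.04 -0.01  2.27  1.07]
8 18.6 [ 551. -121.  719.] [ 0.41 -0.16 -0.9 ] ([-0.8, 1.9, 0.4], 0) [-0.34  0.42  0.04 -0.02  2.22  1.08]
9 17.7 [567. -87. 721.] [ 0.44 -0.17 -0.88] ([-0.7, 1.9, 0.4], 0) [-0.26  0.43  0.04 -0.06  2.19  1.14]
10 16.9 [585. -84. 722.] [ 0.47 -
[... 576 characters left out ...]
0.04 -0.33  2.03  1.41]
16 14.6 [549. 166. 764.] [ 0.62 -0.16 -0.77] ([-1.4, 1.1, -1.1], 0) [ 0.36  0.41  0.04 -0.43  2.06  1.46]
17 14.5 [630. 204. 714.] [ 0.62 -0.15 -0.77] ([0.7, 1.5, -1.3], 0) [ 0.38  0.52  0.04 -0.41  1.95  1.52]
18 14.4 [624. 259. 701.] [ 0.63 -0.15 -0.76] ([0.7, 1.5, -1.3], 0) [ 0.48  0.55  0.04 -0.47  1.93  1.59]
19 14.3 [576. 335. 693.] [ 0.64 -0.15 -0.76] ([-0.3, 0.4, -2.0], 0) [ 0.65  0.57  0.04 -0.57  1.96  1.69]
20 14.2 [567. 386. 675.] [ 0.65 -0.14 -0.75] ([-0.3, 0.4, -2.0], 0) [ 0.74  0.61  0.04 -0.61  1.94  1.76]
21 14.1 [556. 435. 656.] [ 0.66 -0.13 -0.74] ([-0.3, 0.4, -2.0], 0) [ 0.81  0.65  0.04 -0.65  1.91  1.82]
real	0m14.508s
user	0m14.260s
sys	0m0.121s
```

```bash
cat > r2.py <<'E'
from beam import *
import pickle
ok=lambda p: p[2]>300 and (p[0]<450 or p[2]>640) 
q0=np.array([-0.703,0.301,0.038,0.085,2.624,0.822]); p0,R0=pose(q0)
best=None
for tgt in ([400,150,690],[400,250,650],[450,80,690]):
    sh=np.round(R0.T@(np.array(tgt)-p0)/30,1); q=callrows(q0,[(sh*k/8,0) for k in range(1,9)]); p,R=pose(q); print(tgt,sh,p.round(0),R[:,0].round(3),q.round(2))
    b=beam(q,Rgoal(37,6.6,0),ok,depth=18,width=3,tol=2)
    if best is None or b[0]<best[1][0]: best=(sh,b)
pickle.dump(best,open("b2.pkl","wb"))
E
time timeout 570 python3 r2.py
```

```text
[400, 150, 690] [  0.9   3.  -10.6] [401. 149. 691.] [ 0.161 -0.082 -0.984] [ 0.27  0.28  0.29 -0.19  2.43  1.56]
0 28.9 [447. 106. 690.] [ 0.16 -0.08 -0.98] ([0.4, 1.3, 1.6], 0) [ 0.14  0.37  0.15 -0.17  2.47  1.45]
1 27.4 [469. 100. 691.] [ 0.19 -0.08 -0.98] ([-1.2, 1.7, 0.3], 0) [ 0.12  0.43  0.04 -0.16  2.49  1.42]
2 25.7 [487.  93. 689.] [ 0.22 -0.07 -0.97] ([-1.2, 1.7, 0.3], 0) [ 0.1   0.43  0.04 -0.15  2.45  1.41]
3 24.0 [506.  87. 688.] [ 0.25 -0.07 -0.97] ([-1.1, 1.7, 0.3], 0) [ 0.08  0.44  0.04 -0.14  2.41  1.41]
4 22.1 [524.  82. 687.] [ 0.28 -0.07 -0.96] ([-1.1, 1.8, 0.3], 0) [ 0.06  0.45  0.04 -0.12  2.37  1.4 ]
5 20.3 [542.  77. 686.] [ 0.31 -0.07 -0.95] ([-1.0, 1.8, 0.3], 0) [ 0.05  0.46  0.04 -0.11  2.32  1.4 ]
6 18.5 [560.  72. 686.] [ 0.34 -0.06 -0.94] ([-0.9, 1.8, 0.3], 0) [ 0.03  0.47  0.04 -0.1   2.28  1.4 ]
7 16.6 [578.  68. 687.] [ 0.38 -0.06 -0.92] ([-0.9, 1.9, 0.3], 0) [ 0.02  0.47  0.04 -0.09  2.24  1.39]
8 14.6 [589. 112. 682.] [ 0.4  -0.04 -0.91] ([-0.8, 1.9, 0.3], 0) [ 0.1   0.49  0.04 -0.1   2.2   1.46]
9 12.6 [606. 105. 685.] [ 0.44 -0.03 -0.9 ] ([-0.8,
[... 4211 characters left out ...]
.52  0.04 -0.07  2.01  1.42]
12 7.2 [671. 113. 693.] [ 0.57 -0.03 -0.82] ([-0.5, 2.0, 0.3], 0) [ 0.1   0.53  0.04 -0.1   1.97  1.46]
13 6.5 [679. 173. 687.] [ 0.6  -0.03 -0.8 ] ([-0.3, 1.8, -0.9], 0) [ 0.21  0.55  0.04 -0.16  1.92  1.53]
14 6.3 [629. 219. 715.] [ 0.61 -0.02 -0.79] ([-1.2, 1.1, -1.3], 0) [ 0.32  0.51  0.04 -0.23  1.96  1.58]
15 6.3 [668. 279. 669.] [ 0.62 -0.02 -0.79] ([-0.0, 0.3, -2.1], 0) [ 0.4   0.59  0.04 -0.27  1.88  1.65]
16 6.3 [659. 335. 655.] [ 0.63 -0.01 -0.78] ([-0.0, 0.3, -2.1], 0) [ 0.5   0.62  0.04 -0.33  1.85  1.72]
17 6.3 [623. 299. 691.] [ 0.63 -0.01 -0.78] ([-1.7, -0.4, 1.2], 0) [ 0.47  0.52  0.12 -0.31  1.87  1.7 ]
real	0m33.207s
user	0m33.396s
sys	0m0.073s
```

```bash
cat > r3.py <<'E'
from beam import *
q0=np.array([-0.703,0.301,0.038,0.085,2.624,0.822]); p0,R0=pose(q0)
for tgt in ([440,200,680],[440,270,660],[430,330,620]):
  for el in (0,.5,.9):
    sh=np.round(R0.T@(np.array(tgt)-p0)/30,1); q=callrows(q0,[(sh*min(k/8,1),0) for k in range(1,11)]); p,R=pose(q)
    print(tgt,el,sh)
    for k in range(15):
        p,R=pose(q); az=np.arctan2(p[1],p[0]); d=np.array([np.cos(az),np.sin(az),el]); d/=np.linalg.norm(d)
        # push radially while drifting
        q=callrows(q,[(np.round(R.T@d*2.08,1),0)])
        p,R=pose(q)
        if k%3==2: print(k,p.round(0),R[:,0].round(2),"lean",np.degrees(np.arccos(-R[2,0])).round(1),'az',np.degrees(np.arctan2(R[1,0],R[0,0])).round(1),'zz',R[:,2].round(2),np.round(R.T@d*2.08,1))
E
python3 r3.py
```

```text
[440, 200, 680] 0 [  1.3   4.4 -12.2]
2 [561. 247. 604.] [ 0.22 -0.06 -0.97] lean 13.1 az -15.8 zz [ 0.12 -0.99  0.09] [ 0.4  2.  -0.6]
5 [666. 288. 527.] [ 0.29 -0.03 -0.96] lean 16.8 az -6.7 zz [ 0.12 -0.99  0.07] [ 0.5  1.9 -0.6]
8 [756. 323. 456.] [ 0.37  0.   -0.93] lean 21.8 az 0.3 zz [ 0.13 -0.99  0.05] [ 0.7  1.9 -0.6]
11 [834. 351. 391.] [ 0.46  0.04 -0.89] lean 27.5 az 5.3 zz [ 0.14 -0.99  0.03] [ 0.9  1.8 -0.5]
14 [903. 372. 333.] [ 0.55  0.09 -0.83] lean 33.7 az 8.9 zz [ 0.16 -0.99  0.  ] [ 1.1  1.7 -0.5]
[440, 200, 680] 0.5 [  1.3   4.4 -12.2]
2 [521. 233. 643.] [ 0.24 -0.05 -0.97] lean 14.3 az -12.4 zz [ 0.12 -0.99  0.08] [-0.5  2.  -0.5]
5 [598. 261. 614.] [ 0.33 -0.02 -0.94] lean 19.4 az -3.2 zz [ 0.12 -0.99  0.06] [-0.3  2.  -0.5]
8 [666. 287. 592.] [ 0.43  0.02 -0.9 ] lean 25.4 az 2.7 zz [ 0.13 -0.99  0.04] [-0.1  2.  -0.5]
11 [731. 311. 574.] [ 0.52  0.06 -0.85] lean 31.8 az 6.8 zz [ 0.15 -0.99  0.02] [ 0.2  2.  -0.5]
14 [792. 328. 563.] [ 0.62  0.1  -0.78] lean 38.6 az 9.6 zz [ 0.16 -0.99 -0.  ] [ 0.4  2.  -0.4]
[440, 200, 680] 0.9 [  1.3   4.4 -12.2]
2 [492. 214.
[... 2923 characters left out ...]
 0.5   0.15 -0.85] lean 31.4 az 16.9 zz [ 0.18 -0.98 -0.07] [ 0.1  1.9 -0.9]
14 [721. 505. 532.] [ 0.58  0.22 -0.79] lean 38.3 az 20.4 zz [ 0.21 -0.97 -0.11] [ 0.4  1.9 -0.8]
[430, 330, 620] 0.9 [  2.9   4.4 -16.7]
2 [475. 353. 621.] [ 0.24 -0.03 -0.97] lean 14.0 az -7.6 zz [ 0.12 -0.99  0.06] [-1.1  1.6 -0.7]
5 [514. 373. 622.] [ 0.33  0.02 -0.94] lean 19.3 az 4.3 zz [ 0.14 -0.99  0.02] [-0.9  1.7 -0.7]
8 [555. 391. 627.] [ 0.42  0.08 -0.9 ] lean 25.3 az 11.3 zz [ 0.15 -0.99 -0.02] [-0.7  1.8 -0.7]
11 [596. 408. 639.] [ 0.51  0.14 -0.85] lean 31.9 az 15.8 zz [ 0.17 -0.98 -0.06] [-0.4  1.9 -0.7]
14 [639. 425. 651.] [ 0.59  0.2  -0.78] lean 38.7 az 18.9 zz [ 0.2  -0.97 -0.1 ] [-0.2  1.9 -0.7]
```

{"fn": "send_rows", "kwargs": {"series": "1 0.2 0.6 -1.5 0; 1 0.3 1.1 -3 0; 1 0.5 1.7 -4.6 0; 1 0.7 2.2 -6.1 0; 1 0.8 2.8 -7.6 0; 1 1 3.3 -9.2 0; 1 1.1 3.9 -10.7 0; 1 1.3 4.4 -12.2 0"}}

```text
time: 7.58
tool_pos: [439.4, 201.2, 676.9]
tcp_rot: [0.977, 1.39, -0.47]
contact_force: [10.3, 6.4, 28.0]
grip_width: 92.0
```

{"fn": "send_rows", "kwargs": {"series": "1 -1.2 1.7 -0.3 0"}}

```text
time: 7.7
tool_pos: [459.9, 207.6, 669.2]
tcp_rot: [1.053, 1.375, -0.388]
contact_force: [1.4, -0.2, -0.1]
grip_width: 91.9
```

{"fn": "send_rows", "kwargs": {"series": "1 -1.1 1.7 -0.3 0"}}

```text
time: 7.82
tool_pos: [478.1, 210.0, 667.5]
tcp_rot: [1.156, 1.346, -0.286]
contact_force: [0.4, -0.4, -0.0]
grip_width: 91.8
```

{"fn": "send_rows", "kwargs": {"series": "1 -1 1.8 -0.3 0"}}

```text
time: 7.95
tool_pos: [498.3, 213.8, 663.5]
tcp_rot: [1.228, 1.319, -0.213]
contact_force: [-0.6, -0.7, 1.7]
grip_width: 91.7
```

{"fn": "send_rows", "kwargs": {"series": "1 -0.9 1.8 -0.3 0"}}

```text
time: 8.07
tool_pos: [518.5, 218.1, 659.0]
tcp_rot: [1.282, 1.292, -0.157]
contact_force: [-0.0, -0.1, 0.6]
grip_width: 91.6
```

```bash
python3 -c "
from h import *
st()"
```

```text
t 8.07 p [518.5 218.1 659. ] q [ 0.336  0.51   0.037 -0.182  2.339  1.632] F [-0.  -0.1  0.6] w 91.6
x [ 0.272 -0.043 -0.961] y [0.955 0.137 0.264] z [ 0.12  -0.99   0.078]
```

{"fn": "send_rows", "kwargs": {"series": "1 -0.8 1.9 -0.3 0"}}

```text
time: 8.2
tool_pos: [540.2, 222.5, 654.2]
tcp_rot: [1.329, 1.262, -0.108]
contact_force: [-0.7, -0.8, 0.0]
grip_width: 91.4
```

{"fn": "send_rows", "kwargs": {"series": "1 -0.8 1.9 -0.3 0"}}

```text
time: 8.32
tool_pos: [560.2, 226.6, 650.6]
tcp_rot: [1.368, 1.231, -0.067]
contact_force: [0.0, -0.2, -0.1]
grip_width: 91.8
```

{"fn": "send_rows", "kwargs": {"series": "1 -0.7 1.9 -0.3 0"}}

```text
time: 8.45
tool_pos: [579.6, 230.8, 647.9]
tcp_rot: [1.402, 1.199, -0.031]
contact_force: [-0.1, -0.0, 0.6]
grip_width: 92.1
```

{"fn": "send_rows", "kwargs": {"series": "1 -0.6 2 -0.3 0"}}

```text
time: 8.57
tool_pos: [600.3, 235.0, 644.9]
tcp_rot: [1.43, 1.165, -0.0]
contact_force: [-0.3, -0.3, -0.3]
grip_width: 92.0
```

{"fn": "send_rows", "kwargs": {"series": "1 -0.5 2 -0.3 0"}}

```text
time: 8.7
tool_pos: [621.2, 239.2, 641.9]
tcp_rot: [1.454, 1.13, 0.026]
contact_force: [-0.2, 0.3, -0.6]
grip_width: 92.0
```

{"fn": "send_rows", "kwargs": {"series": "1 -0.5 2 -0.3 0"}}

```text
time: 8.82
tool_pos: [640.1, 243.1, 640.6]
tcp_rot: [1.475, 1.094, 0.049]
contact_force: [0.4, -0.3, -0.2]
grip_width: 91.9
```

```bash
python3 -c "
from h import *
st()"
```

```text
t 8.82 p [640.1 243.1 640.6] q [ 0.306  0.59   0.038 -0.131  2.047  1.643] F [ 0.4 -0.3 -0.2] w 91.9
x [ 0.458  0.022 -0.889] y [0.879 0.139 0.456] z [ 0.134 -0.99   0.044]
```

{"fn": "send_rows", "kwargs": {"series": "1 -0.4 2 -0.4 0"}}

```text
time: 8.95
tool_pos: [658.0, 249.7, 639.8]
tcp_rot: [1.493, 1.057, 0.069]
contact_force: [0.2, -0.3, -0.1]
grip_width: 92.3
```

{"fn": "send_rows", "kwargs": {"series": "1 -0.4 2 -0.4 0"}}

```text
time: 9.07
tool_pos: [674.2, 256.2, 640.3]
tcp_rot: [1.509, 1.02, 0.088]
contact_force: [-0.4, -0.4, -0.5]
grip_width: 91.7
```

{"fn": "send_rows", "kwargs": {"series": "1 -0.3 2 -0.4 0"}}

```text
time: 9.2
tool_pos: [690.2, 262.6, 641.6]
tcp_rot: [1.523, 0.981, 0.105]
contact_force: [0.4, -0.1, 0.0]
grip_width: 91.7
```

{"fn": "send_rows", "kwargs": {"series": "1 -0.2 2 -0.4 0"}}

```text
time: 9.32
tool_pos: [706.3, 268.9, 642.8]
tcp_rot: [1.536, 0.943, 0.12]
contact_force: [-0.4, -0.2, -0.3]
grip_width: 91.5
```

{"fn": "send_rows", "kwargs": {"series": "1 -0.1 2 -0.4 0"}}

```text
time: 9.45
tool_pos: [722.5, 275.1, 644.0]
tcp_rot: [1.546, 0.904, 0.134]
contact_force: [-0.5, 0.9, -0.6]
grip_width: 91.8
```

Run:
```python
from h import *
p,r=st()
from sim import *
q=np.array(get_obs()["joint_positions"]); pp,RR=pose(q); print(pp-p, np.abs(RR-r).max())
# check reach of grip with present orientation
for X in ([500,30,160],[536,34.6,117],[536,34.6,320]):
    qq=ik(np.array([0,.3,1.8,0,1.0,1.5]),np.array(X,float)+r[:,0]*18.8,r,600); a,b=pose(qq); print(X,(a-X-r[:,0]*18.8).round(1),qq.round(2))
```

```text
t 9.45 p [722.5 275.1 644. ] q [ 0.309  0.643  0.037 -0.111  1.801  1.66 ] F [-0.5  0.9 -0.6] w 91.8
x [ 0.613  0.082 -0.786] y [0.775 0.129 0.618] z [ 0.152 -0.988  0.015]
[-0.14012717  0.08555021 -0.20348558] 3.3306690738754696e-16
[500, 30, 160] [-1.5 -9.   5.1] [-0.28  0.19  2.24  1.27  0.28 -0.04]
[536, 34.6, 117] [-5.6 -6.9 -9.4] [-0.23  0.38  2.25  2.08  0.28 -0.84]
[536, 34.6, 320] [-0. -0.  0.] [-0.19  0.01  1.91  0.35  0.61  1.  ]
```

```bash
cat > feas.py <<'E'
from beam import *
def best(pt,R):
    o=None
    for s in ([0,.3,2.,0,.5,1.5],[0,.3,2.,3.1,.5,-1.5],[0,.3,2.,1.5,.4,0],[0,.3,2.,-.9,.4,2.5]):
        q=ik(np.array(s),pt,R,600); p,RR=pose(q); e=np.linalg.norm(p-pt)+600*np.radians(err(RR,R))
        if o is None or e<o[0]: o=(e,q)
    return o
if __name__=="__main__":
  g=np.array([536.2,34.6,0])
  for L in (25,30,34,38,42,46,50):
    R=Rgoal(L,6.6,0); s=""
    for z in (117,160,200,250,300,330):
        e,q=best(g+[0,0,z]+R[:,0]*18.8,R); s+=f"{z}:{e:.1f}(q4 {q[3]:.2f} q5 {q[4]:.2f})  "
    print(L,s)
  b=np.array([617.1,-20.5,66]); an=np.array([484,-295,72])
  for L in (38,42,46,50):
   for psi in (0,25,32,38):
    R=Rgoal(L,6.6-psi,0); s=""
    for X in (b,b+[0,0,10],b-R[:,0]*200,b-R[:,0]*100,an,an+[0,0,60]):
        e,q=best(X+R[:,0]*18.8,R); s+=f"{e:.1f}({q[3]:.2f} {q[4]:.2f})  "
    print(L,psi,s)
E
python3 feas.py
```

```text
25 117:0.0(q4 0.32 q5 0.35)  160:0.0(q4 0.24 q5 0.47)  200:0.0(q4 0.19 q5 0.58)  250:0.0(q4 0.16 q5 0.72)  300:0.0(q4 0.14 q5 0.86)  330:0.0(q4 0.13 q5 0.94)  
30 117:19.7(q4 0.55 q5 0.28)  160:0.0(q4 0.41 q5 0.34)  200:0.0(q4 0.31 q5 0.46)  250:0.0(q4 0.24 q5 0.60)  300:0.0(q4 0.20 q5 0.74)  330:0.0(q4 0.18 q5 0.82)  
34 117:47.8(q4 0.87 q5 0.28)  160:10.4(q4 0.63 q5 0.28)  200:0.0(q4 0.46 q5 0.36)  250:0.0(q4 0.33 q5 0.50)  300:0.0(q4 0.26 q5 0.64)  330:0.0(q4 0.24 q5 0.73)  
38 117:34.9(q4 2.17 q5 0.28)  160:34.6(q4 0.99 q5 0.28)  200:2.1(q4 0.71 q5 0.28)  250:0.0(q4 0.47 q5 0.41)  300:0.0(q4 0.35 q5 0.55)  330:0.0(q4 0.31 q5 0.63)  
42 117:0.0(q4 2.34 q5 0.29)  160:28.1(q4 1.92 q5 0.28)  200:22.6(q4 1.09 q5 0.28)  250:0.0(q4 0.69 q5 0.33)  300:0.0(q4 0.48 q5 0.46)  330:0.0(q4 0.41 q5 0.54)  
46 117:0.0(q4 2.53 q5 0.41)  160:0.0(q4 2.24 q5 0.30)  200:18.1(q4 1.76 q5 0.28)  250:5.1(q4 1.04 q5 0.28)  300:0.0(q4 0.67 q5 0.38)  330:0.0(q4 0.55 q5 0.45)  
50 117:0.0(q4 2.64 q5 0.55)  160:0.0(q4 2.46 q5 0.41)  200:0.0(q4 2.16 q5 0.31)  250:8.6(q4 1.53 q5 0.28)  300:0.0(q4 0.97 q5 0.31) 
[... 1016 characters left out ...]
6 0.37)  34.0(4.14 0.28)  0.0(3.89 0.32)  0.0(2.28 0.54)  0.0(1.96 0.44)  
46 32 0.0(3.97 0.42)  0.0(4.02 0.40)  68.8(-1.00 0.46)  19.6(4.14 0.41)  0.0(2.55 0.51)  0.0(2.26 0.36)  
46 38 14.3(4.14 0.47)  20.7(4.14 0.46)  70.2(-1.00 0.60)  60.3(4.14 0.49)  0.0(2.80 0.49)  0.0(2.60 0.30)  
50 0 0.0(2.51 0.57)  0.0(2.48 0.55)  0.0(1.81 0.53)  0.0(2.29 0.55)  0.0(1.58 0.79)  0.0(1.42 0.81)  
50 25 0.0(3.55 0.52)  0.0(3.57 0.50)  0.1(4.14 0.37)  0.0(3.71 0.47)  0.0(2.37 0.66)  0.0(2.14 0.54)  
50 32 0.0(3.85 0.53)  0.0(3.88 0.51)  51.7(4.14 0.51)  0.0(4.09 0.51)  0.0(2.62 0.65)  0.0(2.43 0.48)  
50 38 0.0(4.10 0.56)  0.0(4.13 0.54)  99.6(4.14 0.59)  37.4(4.14 0.58)  0.0(2.85 0.63)  0.0(2.72 0.44)
```

```bash
cat > r4.py <<'E'
from beam import *
q0=np.array([0.309,0.643,0.037,-0.111,1.801,1.66]); p0,R0=pose(q0)
tgt=[450,40,300]
sh=np.round(R0.T@(np.array(tgt)-p0)/30,1); n=12; q=callrows(q0,[(sh*min(k/n,1),0) for k in range(1,n+1)]); p,R=pose(q); print(sh,p.round(1),err(R,R0),q.round(2))
ok=lambda p: 340<p[0]<480 and 120<p[2]<500 and abs(p[1]-40)<60
b=beam(q,Rgoal(27,6.6,0),ok,depth=16,width=4,tol=1.2)
print(b[2]); p,R=pose(b[1]); print(R.round(3))
E
python3 r4.py
```

```text
[  2.8 -15.1   6.2] [451.   40.  300.4] 2.4864322345492052e-14 [-0.25 -0.19  2.1   0.4   0.64  0.92]
0 11.4 [388.  40. 301.] [ 0.61  0.08 -0.79] ([-1.3, -1.6, -0.3], 0) [-0.34 -0.35  2.2   0.43  0.73  0.84]
1 11.4 [353.  76. 266.] [ 0.61  0.08 -0.79] ([0.3, -1.5, -1.4], 0) [-0.17 -0.39  2.32  0.34  0.6   1.02]
2 11.4 [388.  40. 301.] [ 0.61  0.08 -0.79] ([-0.3, 1.5, 1.4], 0) [-0.34 -0.35  2.2   0.43  0.73  0.84]
3 11.4 [353.  76. 266.] [ 0.61  0.08 -0.79] ([-1.3, -1.6, -0.3], 0) [-0.17 -0.39  2.32  0.34  0.6   1.02]
4 11.4 [388.  40. 301.] [ 0.61  0.08 -0.79] ([-0.3, 1.5, 1.4], 0) [-0.34 -0.35  2.2   0.43  0.73  0.84]
5 11.4 [353.  76. 266.] [ 0.61  0.08 -0.79] ([0.3, -1.5, -1.4], 0) [-0.17 -0.39  2.32  0.34  0.6   1.02]
6 11.4 [395.  77. 310.] [ 0.61  0.08 -0.79] ([-0.3, 2.0, 0.2], 0) [-0.13 -0.33  2.16  0.26  0.68  1.13]
7 11.4 [353.  76. 266.] [ 0.61  0.08 -0.79] ([0.3, -1.5, -1.4], 0) [-0.17 -0.39  2.32  0.34  0.6   1.02]
8 11.4 [395.  77. 310.] [ 0.61  0.08 -0.79] ([-0.3, 2.0, 0.2], 0) [-0.13 -0.33  2.16  0.26  0.68  1.13]
9 11.4 [353.  76. 266.] [ 0.61  0.08 -0.79] ([0.3, -1.5,
[... 428 characters left out ...]
0) [-0.09 -0.05  2.15  0.35  0.41  1.05]
14 11.4 [444.  42. 285.] [ 0.61  0.08 -0.79] ([-1.8, -0.3, 1.0], 0) [-0.25 -0.19  2.15  0.42  0.6   0.89]
15 11.4 [479.  77. 247.] [ 0.61  0.08 -0.79] ([2.1, 0.2, 0.2], 0) [-0.09 -0.05  2.15  0.35  0.41  1.05]
[([-1.3, -1.6, -0.3], 0), ([0.3, -1.5, -1.4], 0), ([1.3, 1.6, 0.3], 0), ([-1.3, -1.6, -0.3], 0), ([-0.3, 1.5, 1.4], 0), ([0.3, -1.5, -1.4], 0), ([-0.3, 1.5, 1.4], 0), ([0.3, -1.5, -1.4], 0), ([-0.3, 2.0, 0.2], 0), ([-0.3, 2.0, 0.2], 0), ([1.6, -1.3, -0.0], 0), ([2.1, 0.2, 0.2], 0), ([-2.1, -0.2, -0.2], 0), ([2.1, 0.2, 0.2], 0), ([-2.1, -0.2, -0.2], 0), ([2.1, 0.2, 0.2], 0)]
[[ 0.613  0.775  0.152]
 [ 0.082  0.128 -0.988]
 [-0.786  0.618  0.015]]
```

```bash
cat > r5.py <<'E'
from beam import *
q0=np.array([0.309,0.643,0.037,-0.111,1.801,1.66]); p0,R0=pose(q0)
for tgt in ([450,60,210],[460,110,210],[460,150,200],[480,80,210]):
    sh=np.round(R0.T@(np.array(tgt)-p0)/30,1); n=14; q=callrows(q0,[(sh*min(k/n,1),0) for k in range(1,n+1)]); p,R=pose(q); print(tgt,sh,p.round(1),err(R,R0).round(2),q.round(2))
    ok=lambda p: 340<p[0]<490 and 110<p[2]<500 and -100<p[1]<200
    b=beam(q,Rgoal(27,6.6,0),ok,depth=12,width=4,tol=1.2)
    print(b[2]); p,R=pose(b[1]); print(R.round(3).tolist())
E
python3 r5.py
```

```text
[450, 60, 210] [  5.2 -16.9   5.5] [450.   59.8 210.1] 0.0 [-0.17 -0.05  2.28  0.61  0.33  0.72]
0 10.0 [450.  93. 193.] [ 0.59  0.1  -0.8 ] ([1.3, -0.7, -1.5], 0) [-0.06  0.    2.27  0.53  0.28  0.88]
1 9.7 [372. 106. 182.] [ 0.57  0.12 -0.81] ([0.4, -1.5, -1.4], 0) [-0.05 -0.14  2.42  0.56  0.28  0.86]
2 9.6 [435. 104. 186.] [ 0.57  0.12 -0.81] ([1.2, 1.7, 0.4], 0) [-0.04 -0.01  2.3   0.56  0.28  0.86]
3 9.4 [408. 108. 182.] [ 0.57  0.13 -0.81] ([1.4, -0.7, -1.4], 0) [-0.04 -0.05  2.35  0.57  0.28  0.85]
4 9.3 [471. 108. 182.] [ 0.56  0.13 -0.82] ([1.4, -0.7, -1.4], 0) [-0.03  0.07  2.22  0.55  0.28  0.88]
5 8.4 [379. 132. 175.] [ 0.54  0.14 -0.83] ([1.8, 0.4, -0.9], 0) [ 0.05 -0.08  2.38  0.44  0.28  1.05]
6 8.4 [441. 132. 175.] [ 0.54  0.14 -0.83] ([1.1, 1.7, 0.4], 0) [0.04 0.05 2.26 0.46 0.28 1.02]
7 8.1 [488. 126. 150.] [ 0.51  0.16 -0.84] ([2.0, 0.4, 0.3], 0) [-0.    0.18  2.18  0.61  0.28  0.84]
8 7.9 [458. 151. 142.] [ 0.48  0.17 -0.86] ([0.6, -1.5, -1.3], 0) [0.06 0.16 2.22 0.54 0.28 0.96]
9 7.9 [457. 108. 185.] [ 0.48  0.17 -0.86] ([-1.5, 0.5, 1.3], 0) [-0.08  0.06  2.17  
[... 4970 characters left out ...]
 -0.11  2.33  0.5   0.31  0.88]
9 11.4 [482.  80. 210.] [ 0.61  0.08 -0.79] ([2.1, 0.2, 0.2], 0) [-0.08  0.02  2.21  0.48  0.29  0.91]
10 11.4 [438.  80. 255.] [ 0.61  0.08 -0.79] ([-2.1, -0.2, -0.2], 0) [-0.1  -0.15  2.21  0.33  0.45  1.07]
11 11.4 [482.  80. 210.] [ 0.61  0.08 -0.79] ([2.1, 0.2, 0.2], 0) [-0.08  0.02  2.21  0.48  0.29  0.91]
[([-2.1, -0.2, -0.2], 0), ([2.1, 0.2, 0.2], 0), ([-2.1, -0.2, -0.2], 0), ([2.1, 0.2, 0.2], 0), ([-2.1, -0.2, -0.2], 0), ([2.1, 0.2, 0.2], 0), ([-2.1, -0.2, -0.2], 0), ([2.1, 0.2, 0.2], 0), ([-2.1, -0.2, -0.2], 0), ([2.1, 0.2, 0.2], 0), ([-2.1, -0.2, -0.2], 0), ([2.1, 0.2, 0.2], 0)]
[[0.613, 0.775, 0.152], [0.082, 0.128, -0.988], [-0.786, 0.618, 0.015]]
```

```bash
cat > r6.py <<'E'
from feas import *
import io,contextlib
q0=np.array([0.309,0.643,0.037,-0.111,1.801,1.66]); p0,R0=pose(q0)
G=Rgoal(28,6.6,0); g=np.array([536.2,34.6,118])
for tgt in ([460,125,205],[460,132,200],[460,138,200],[460,145,200],[440,135,195]):
    sh=np.round(R0.T@(np.array(tgt)-p0)/30,1); n=14; q=callrows(q0,[(sh*min(k/n,1),0) for k in range(1,n+1)]); p,R=pose(q); print(tgt,sh,p.round(1),err(R,R0).round(2),q.round(2))
    ok=lambda p: 340<p[0]<490 and 110<p[2]<500 and -100<p[1]<200
    with contextlib.redirect_stdout(io.StringIO()): b=beam(q,G,ok,depth=9,width=6,tol=1.5)
    p,R=pose(b[1]); e,qq=best(g+R[:,0]*18.8,R); e2,q2=best(g+[0,0,190]+R[:,0]*18.8,R)
    print(round(b[0],1),b[2],R.round(3).tolist(),"grip feas",e.round(1),qq.round(2),e2.round(1),q2.round(2))
E
python3 r6.py
```

```text
[460, 125, 205] [  5.7 -16.5   3.4] [459.  123.8 213.7] 0.66 [ 0.08 -0.01  2.21  0.13  0.28  1.38]
5.0 [([-1.3, -1.6, -0.3], 0), ([2.1, 0.3, 0.2], 0), ([2.0, 0.3, 0.2], 0), ([-1.1, -1.7, -0.3], 0), ([2.0, 0.4, 0.3], 0), ([-1.8, -0.5, 1.0], 0), ([1.4, -0.6, -1.4], 0), ([2.0, 0.5, 0.3], 0), ([-1.5, 0.5, 1.4], 0)] [[0.488, 0.853, 0.185], [0.124, 0.142, -0.982], [-0.864, 0.502, -0.037]] grip feas 0.0 [-0.2   0.35  2.09  0.82  0.31  0.45] 0.0 [-0.2   0.07  1.81  0.31  0.8   1.02]
[460, 132, 200] [  5.9 -16.5   3.2] [461.9 130.5 212.2] 0.92 [0.1  0.01 2.2  0.08 0.28 1.45]
3.9 [([0.3, -2.0, -0.2], 0), ([2.0, 0.3, 0.2], 0), ([1.7, -1.1, -0.0], 0), ([0.5, -2.0, -0.2], 0), ([-0.6, 2.0, 0.2], 0), ([-2.0, -0.6, -0.3], 0), ([1.7, 0.6, -0.9], 0), ([1.8, -1.0, 0.1], 0), ([-1.4, 0.5, 1.4], 0)] [[0.465, 0.868, 0.177], [0.106, 0.143, -0.984], [-0.879, 0.476, -0.026]] grip feas 0.0 [-0.19  0.35  2.07  0.65  0.32  0.63] 0.0 [-0.19  0.08  1.79  0.26  0.83  1.08]
[460, 138, 200] [  5.9 -16.5   3. ] [461.  137.  212.3] 0.93 [0.13 0.01 2.2  0.02 0.28 1.52]
2.3 [([0.3, -2.0, -0.2], 0), ([1.7, -1.2, -0.0], 0)
[... 594 characters left out ...]
1], 0), ([0.4, -1.8, 1.0], 0), ([-1.0, -1.8, -0.3], 0)] [[0.487, 0.863, 0.132], [0.025, 0.137, -0.99], [-0.873, 0.486, 0.045]] grip feas 21.0 [-0.13  0.34  2.05  0.35  0.28  0.98] 0.0 [-0.13  0.07  1.81  0.13  0.77  1.23]
[440, 135, 195] [  5.6 -17.1   3. ] [441.  133.6 210.9] 1.08 [ 0.12 -0.03  2.24  0.03  0.28  1.51]
2.7 [([0.3, -2.0, -0.2], 0), ([1.7, -1.2, -0.0], 0), ([1.8, -1.1, -0.0], 0), ([2.0, 0.5, 0.2], 0), ([-0.6, 1.4, 1.4], 0), ([-1.7, -0.7, 1.0], 0), ([-1.4, 0.5, 1.5], 0), ([0.6, -2.0, -0.2], 0), ([0.6, 1.1, 1.7], 0)] [[0.462, 0.872, 0.161], [0.076, 0.142, -0.987], [-0.884, 0.468, -0.0]] grip feas 0.0 [-0.16  0.35  2.07  0.54  0.3   0.76] 0.0 [-0.16  0.08  1.78  0.21  0.82  1.14]
```

Run:
```python
from sim import *
q0=np.array([0.309,0.643,0.037,-0.111,1.801,1.66]); p0,R0=pose(q0)
for a in ([420,220,600],[440,135,195]): print((R0.T@(np.array(a)-p0)/30).round(2))
```

```text
[-5.19 -8.96  0.26]
[  5.6  -17.15   2.96]
```

{"fn": "send_rows", "kwargs": {"series": "1 -1 -1.5 0 0; 1 -2 -3.5 0 0; 1 -3 -5.5 0.1 0; 1 -4 -7 0.2 0; 1 -5.2 -9 0.3 0; 1 -5.2 -9 0.3 0"}}

```text
time: 10.2
tool_pos: [415.6, 217.6, 600.5]
tcp_rot: [1.547, 0.904, 0.134]
contact_force: [-0.7, -0.1, 0.4]
grip_width: 92.0
```

{"fn": "send_rows", "kwargs": {"series": "1 1.5 -1.1 0.4 0; 1 3 -2.2 0.8 0; 1 4.5 -3.4 1.1 0; 1 6 -4.5 1.5 0; 1 7.5 -5.7 1.9 0; 1 9 -6.8 2.2 0; 1 10.8 -8.2 2.7 0; 1 10.8 -8.2 2.7 0"}}

```text
time: 11.2
tool_pos: [435.0, 131.5, 206.8]
tcp_rot: [1.548, 0.933, 0.134]
contact_force: [1.1, 0.3, 0.3]
grip_width: 91.8
```

```bash
python3 -c "
from h import *
st()"
```

```text
t 11.2 p [435.  131.5 206.8] q [ 0.118 -0.032  2.252  0.035  0.284  1.502] F [1.1 0.3 0.3] w 91.8
x [ 0.59   0.08  -0.803] y [0.793 0.13  0.595] z [ 0.151 -0.988  0.013]
```

Matches the model. Now push down in one-row calls so the lean settles to about 28°.

{"fn": "send_rows", "kwargs": {"series": "1 1.7 -1.2 0 0"}}

```text
time: 11.32
tool_pos: [441.8, 130.0, 190.7]
tcp_rot: [1.555, 0.967, 0.144]
contact_force: [0.2, 0.0, -0.2]
grip_width: 91.7
```

{"fn": "send_rows", "kwargs": {"series": "1 1.8 -1.1 0 0"}}

```text
time: 11.45
tool_pos: [448.1, 127.4, 167.5]
tcp_rot: [1.567, 1.016, 0.159]
contact_force: [1.0, -0.1, -0.6]
grip_width: 91.8
```

{"fn": "send_rows", "kwargs": {"series": "1 1.8 -1.1 0 0"}}

```text
time: 11.58
tool_pos: [453.6, 124.0, 143.0]
tcp_rot: [1.588, 1.064, 0.184]
contact_force: [0.4, 0.4, -0.3]
grip_width: 91.8
```

```bash
cat > chk.py <<'E'
from h import *
from feas import *
p,r=st(); g=np.array([536.2,34.6,118])
print("lean",np.degrees(np.arccos(-r[2,0])).round(1),"az",np.degrees(np.arctan2(r[1,0],r[0,0])).round(1),"jaw yaw",np.degrees(np.arctan2(r[0,2],-r[1,2])).round(1))
for X in (g,g+[0,0,60],g+[0,0,190],g-r[:,0]*70):
    e,q=best(X+r[:,0]*18.8,r); print(X,e.round(1),q.round(2))
E
python3 chk.py
```

```text
t 11.57 p [453.6 124.  143. ] q [0.064 0.146 2.216 0.21  0.282 1.281] F [ 0.4  0.4 -0.3] w 91.8
x [ 0.477  0.089 -0.874] y [0.863 0.143 0.485] z [ 0.168 -0.986 -0.008]
lean 29.0 az 10.5 jaw yaw 9.7
[536.2  34.6 118. ] 0.0 [-0.17  0.35  2.08  0.65  0.28  0.64]
[536.2  34.6 178. ] 0.0 [-0.17  0.24  2.01  0.41  0.44  0.9 ]
[536.2  34.6 308. ] 0.0 [-0.17  0.08  1.8   0.24  0.8   1.1 ]
[502.79323881  28.39715131 179.2005962 ] 0.0 [-0.21  0.18  2.09  0.45  0.44  0.82]
```

Run:
```python
from h import *
p,r=st(); print((r.T@(np.array([475,27,195])-p)/30).round(2))
```

```text
t 11.57 p [453.6 124.  143. ] q [0.064 0.146 2.216 0.21  0.282 1.281] F [ 0.4  0.4 -0.3] w 91.8
x [ 0.477  0.089 -0.874] y [0.863 0.143 0.485] z [ 0.168 -0.986 -0.008]
[-1.46  0.99  3.29]
```

{"fn": "send_rows", "kwargs": {"series": "1 -1 0.5 1 0.2; 1 -1.5 1 2.2 0.4; 1 -1.5 1 3.3 0.6; 1 -1.5 1 3.3 0.6"}}

```text
time: 12.08
tool_pos: [474.8, 23.8, 196.8]
tcp_rot: [1.635, 1.063, 0.174]
contact_force: [0.2, 0.7, -1.0]
grip_width: 91.9
```

Run:
```python
from h import *
p,r=st()
c=capture("wrist"); cv2.imwrite("pics/e.png",cv2.resize(c["pixels"][:,:,::-1],(800,600)))
for cc in (c,capture("scene"),capture("top")): print([(round(a["score"],2),np.round(a["point"],1).tolist()) for a in place_of(cc,"guard_grip")[:2]])
g=np.array([536.2,34.6,118]); x=c["mtx"]@(c["R"]@g+c["t"]); print("grip px",(x[:2]/x[2]*800/512).round())
print((r.T@(g-p)/30).round(2), (r.T@(g-p)).round(1))
```

```text
t 12.07 p [474.8  23.8 196.8] q [-0.248  0.054  2.12   0.402  0.534  0.91 ] F [ 0.2  0.7 -1. ] w 91.9
x [ 0.479  0.084 -0.874] y [0.87  0.088 0.485] z [ 0.118 -0.993 -0.031]
[(0.64, [533.4, 33.0, 116.0])]
[(0.86, [539.4, 31.6, 116.3])]
[(0.78, [535.4, 35.2, 121.6])]
grip px [390. 279.]
[ 3.31  0.54 -0.03] [99.2 16.1 -1. ]
```

View pics/e.png

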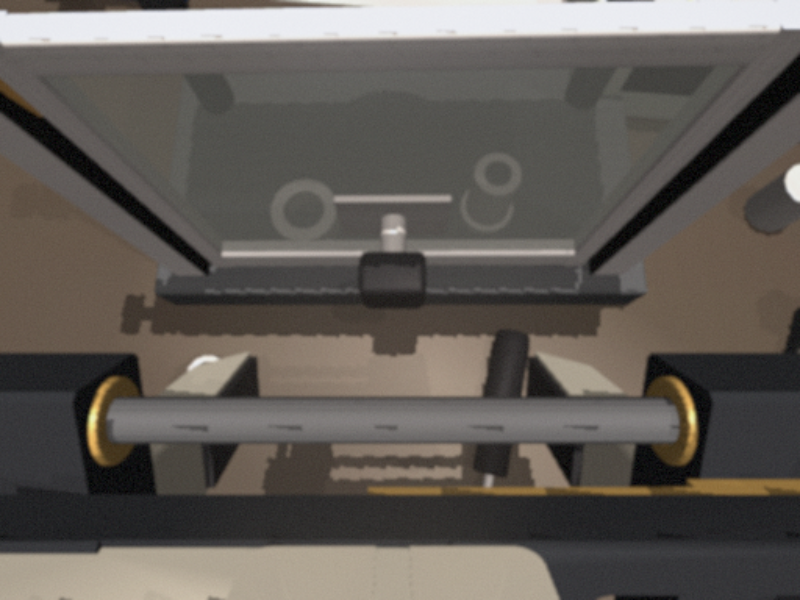

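{"fn": "send_rows", "kwargs": {"series": "1 0.5 0.5 0 0; 1 1.5 0.5 0 0; 1 2.5 0.5 0 0; 1 3.3 0.5 0 0; 1 3.9 0.5 0 0; 1 3.9 0.5 0 0"}}

```text
time: 13.12
tool_pos: [540.1, 38.5, 98.1]
tcp_rot: [1.645, 1.073, 0.188]
contact_force: [0.5, -0.0, 0.3]
grip_width: 91.6
```

Run:
```python
from h import *
p,r=st(); g=np.array([536.2,34.6,118]); print((r.T@(p-r[:,0]*0-g)).round(1))
c=capture("wrist"); cv2.imwrite("pics/f.png",cv2.resize(c["pixels"][:,:,::-1],(800,600)))
```

```text
t 13.12 p [540.1  38.5  98.1] q [-0.171  0.353  2.09   0.646  0.283  0.7  ] F [ 0.5 -0.   0.3] w 91.6
x [ 0.469  0.089 -0.878] y [0.874 0.091 0.476] z [ 0.123 -0.992 -0.035]
[19.7 -5.7 -2.7]
```

View pics/f.png

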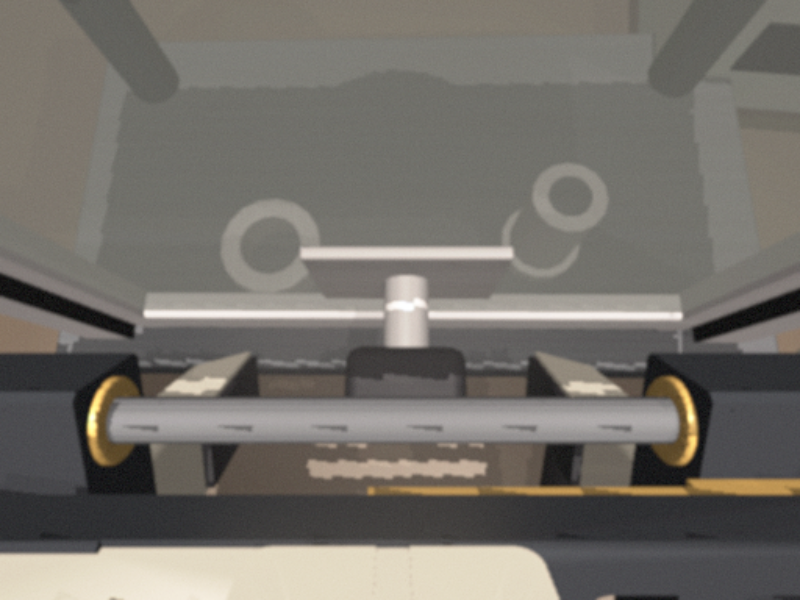

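{"fn": "send_rows", "kwargs": {"series": "1 0 0.15 0.09 0; -1 0 0.15 0.09 0; -1 0 0.15 0.09 0; -1 0 0.15 0.09 0; -1 0 0.15 0.09 0; -1 0 0.15 0.09 0; -1 0 0.15 0.09 0; -1 0 0.15 0.09 0"}}

```text
time: 14.18
tool_pos: [544.8, 35.0, 101.2]
tcp_rot: [1.642, 1.07, 0.184]
contact_force: [-0.4, -1.1, 0.3]
grip_width: 34.4
```

Run:
```python
from h import *
p,r=st(); print(grasp_offset, "up 1 unit in tool axes",(r.T@[0,0,1]).round(4))
```

```text
t 14.18 p [544.8  35.  101.2] q [-0.177  0.352  2.077  0.628  0.293  0.715] F [-0.4 -1.1  0.3] w 34.4
x [ 0.472  0.088 -0.877] y [0.873 0.09  0.479] z [ 0.121 -0.992 -0.034]
18.8 up 1 unit in tool axes [-0.8774  0.4786 -0.034 ]
```

{"fn": "send_rows", "kwargs": {"series": "-1 -0.3 0.16 -0.01 0; -1 -0.88 0.48 -0.03 0; -1 -1.46 0.8 -0.06 0; -1 -1.75 0.96 -0.07 0"}}

```text
time: 14.68
tool_pos: [544.8, 35.0, 161.2]
tcp_rot: [1.642, 1.071, 0.184]
contact_force: [3.9, -1.5, -7.6]
grip_width: 34.3
```

Run:
```python
from h import *
p,r=st()
print("up",(r.T@[0,0,1]).round(4))
```

```text
t 14.68 p [544.8  35.  161.2] q [-0.177  0.241  2.007  0.398  0.453  0.961] F [ 3.9 -1.5 -7.6] w 34.3
x [ 0.471  0.088 -0.878] y [0.874 0.091 0.478] z [ 0.122 -0.992 -0.034]
up [-0.8777  0.4779 -0.034 ]
```

{"fn": "send_rows", "kwargs": {"series": "-1 -0.58 0.32 -0.02 0; -1 -1.17 0.64 -0.05 0; -1 -1.75 0.96 -0.07 0; -1 -2.34 1.28 -0.09 0; -1 -2.34 1.28 -0.09 0"}}

```text
time: 15.3
tool_pos: [544.8, 35.0, 241.4]
tcp_rot: [1.642, 1.071, 0.185]
contact_force: [3.7, -3.0, -7.4]
grip_width: 34.5
```

Run:
```python
from h import *
p,r=st(); print("h",p[2]-101.2)
```

```text
t 15.3 p [544.8  35.  241.4] q [-0.177  0.127  1.886  0.275  0.675  1.105] F [ 3.7 -3.  -7.4] w 34.5
x [ 0.471  0.088 -0.878] y [0.874 0.091 0.478] z [ 0.122 -0.992 -0.034]
h 140.16769886643
```

{"fn": "send_rows", "kwargs": {"series": "-1 -0.12 0.064 -0.005 0"}}

```text
time: 15.42
tool_pos: [544.8, 35.0, 244.2]
tcp_rot: [1.643, 1.072, 0.185]
contact_force: [4.6, -3.2, -7.9]
grip_width: 34.3
```

{"fn": "send_rows", "kwargs": {"series": "-1 -0.12 0.064 -0.005 0"}}

```text
time: 15.55
tool_pos: [544.7, 35.0, 248.1]
tcp_rot: [1.643, 1.072, 0.185]
contact_force: [4.6, -3.5, -7.6]
grip_width: 34.5
```

{"fn": "send_rows", "kwargs": {"series": "-1 -0.12 0.064 -0.005 0"}}

```text
time: 15.68
tool_pos: [544.7, 35.0, 252.2]
tcp_rot: [1.643, 1.072, 0.185]
contact_force: [3.9, -3.7, -6.8]
grip_width: 34.3
```

{"fn": "send_rows", "kwargs": {"series": "-1 -0.12 0.064 -0.005 0"}}

```text
time: 15.8
tool_pos: [544.7, 35.0, 256.3]
tcp_rot: [1.643, 1.072, 0.185]
contact_force: [4.5, -3.5, -7.5]
grip_width: 34.6
```

{"fn": "send_rows", "kwargs": {"series": "-1 -0.12 0.064 -0.005 0"}}

```text
time: 15.92
tool_pos: [544.7, 35.0, 260.4]
tcp_rot: [1.643, 1.072, 0.185]
contact_force: [4.9, -2.6, -6.9]
grip_width: 34.4
```

{"fn": "send_rows", "kwargs": {"series": "-1 -0.12 0.064 -0.005 0"}}

```text
time: 16.05
tool_pos: [544.7, 35.0, 264.4]
tcp_rot: [1.643, 1.072, 0.185]
contact_force: [4.3, -3.2, -7.4]
grip_width: 34.3
```

{"fn": "send_rows", "kwargs": {"series": "-1 -0.12 0.064 -0.005 0"}}

```text
time: 16.18
tool_pos: [544.7, 35.0, 268.6]
tcp_rot: [1.643, 1.072, 0.185]
contact_force: [3.8, -2.1, -7.6]
grip_width: 34.2
```

{"fn": "send_rows", "kwargs": {"series": "-1 -0.12 0.064 -0.005 0"}}

```text
time: 16.3
tool_pos: [544.7, 35.0, 272.6]
tcp_rot: [1.643, 1.072, 0.185]
contact_force: [5.4, -3.4, -8.1]
grip_width: 34.4
```

{"fn": "send_rows", "kwargs": {"series": "-1 -0.12 0.064 -0.005 0"}}

```text
time: 16.42
tool_pos: [544.7, 35.0, 276.7]
tcp_rot: [1.643, 1.072, 0.185]
contact_force: [5.3, -2.6, -8.0]
grip_width: 34.3
```

{"fn": "send_rows", "kwargs": {"series": "-1 -0.12 0.064 -0.005 0"}}

```text
time: 16.55
tool_pos: [544.7, 35.0, 280.8]
tcp_rot: [1.643, 1.072, 0.185]
contact_force: [6.1, -2.3, -7.6]
grip_width: 34.4
```

{"fn": "send_rows", "kwargs": {"series": "-1 -0.12 0.064 -0.005 0"}}

```text
time: 16.68
tool_pos: [544.7, 35.0, 284.9]
tcp_rot: [1.643, 1.072, 0.185]
contact_force: [4.9, -2.1, -7.0]
grip_width: 34.4
```

{"fn": "send_rows", "kwargs": {"series": "-1 -0.09 0.048 -0.004 0"}}

```text
time: 16.8
tool_pos: [544.7, 35.0, 287.9]
tcp_rot: [1.643, 1.072, 0.185]
contact_force: [7.7, -2.8, -9.6]
grip_width: 34.4
```

{"fn": "send_rows", "kwargs": {"series": "-1 -0.09 0.048 -0.004 0"}}

```text
time: 16.92
tool_pos: [544.6, 34.9, 290.0]
tcp_rot: [1.643, 1.073, 0.185]
contact_force: [15.6, -2.0, -21.0]
grip_width: 34.5
```

{"fn": "send_rows", "kwargs": {"series": "-1 -0.09 0.048 -0.004 0"}}

```text
time: 17.05
tool_pos: [544.6, 35.0, 292.2]
tcp_rot: [1.644, 1.074, 0.186]
contact_force: [13.4, -2.5, -19.4]
grip_width: 34.0
```

{"fn": "send_rows", "kwargs": {"series": "-1 -0.09 0.048 -0.004 0"}}

```text
time: 17.18
tool_pos: [544.6, 34.9, 295.1]
tcp_rot: [1.644, 1.075, 0.186]
contact_force: [15.4, -1.9, -18.9]
grip_width: 34.4
```

{"fn": "send_rows", "kwargs": {"series": "-1 -0.09 0.048 -0.004 0; -1 -0.17 0.092 -0.007 0; -1 -0.17 0.092 -0.007 0; -1 -0.17 0.092 -0.007 0"}}

```text
time: 17.68
tool_pos: [544.7, 35.0, 302.6]
tcp_rot: [1.643, 1.072, 0.185]
contact_force: [6.3, -3.4, -8.6]
grip_width: 34.6
```

Run:
```python
from h import *
p,r=st(); print("h",p[2]-101.2)
for n in ("scene","top"):
    c=capture(n)
    for t in ("guard_grip","guard_edge"): print(t,[(round(a["score"],2),np.round(a["point"],1).tolist()) for a in place_of(c,t)[:2]])
```

```text
t 17.68 p [544.7  35.  302.6] q [-0.177  0.068  1.773  0.229  0.843  1.168] F [ 6.3 -3.4 -8.6] w 34.6
x [ 0.47   0.088 -0.878] y [0.874 0.091 0.477] z [ 0.122 -0.992 -0.034]
h 201.40952252704602
guard_grip [(0.62, [536.3, 30.1, 319.7]), (0.26, [579.7, 420.3, -3.5])]
guard_edge [(0.7, [580.5, 42.2, 240.2])]
guard_grip [(0.66, [534.5, 32.8, 322.1])]
guard_edge []
```

{"fn": "send_rows", "kwargs": {"series": "-1 0.03 -0.016 0.001 0; -1 0.06 -0.032 0.002 0"}}

```text
time: 18.23
tool_pos: [544.8, 34.9, 302.2]
tcp_rot: [1.641, 1.07, 0.184]
contact_force: [-1.6, -4.9, 1.5]
grip_width: 34.2
```

{"fn": "send_rows", "kwargs": {"series": "-1 0.03 -0.016 0.001 0"}}

```text
time: 18.35
tool_pos: [544.8, 35.0, 301.6]
tcp_rot: [1.641, 1.069, 0.183]
contact_force: [0.5, -3.9, -0.6]
grip_width: 34.0
```

{"fn": "send_rows", "kwargs": {"series": "0.1 0 0 0 0; 0.1 0 0 0 0; 0.1 0 0 0 0; 0.1 0 0 0 0"}}

```text
time: 18.85
tool_pos: [544.4, 35.7, 301.2]
tcp_rot: [1.644, 1.071, 0.187]
contact_force: [0.3, 0.2, -0.6]
grip_width: 50.1
```

Run:
```python
from h import *
p,r=st()
c=capture("scene")
for t in ("guard_grip","guard_edge"): print(t,[(round(a["score"],2),np.round(a["point"],1).tolist()) for a in place_of(c,t)[:2]])
c=capture("wrist"); cv2.imwrite("pics/g.png",cv2.resize(c["pixels"][:,:,::-1],(800,600)))
```

```text
t 18.85 p [544.4  35.7 301.2] q [-0.176  0.068  1.777  0.231  0.837  1.166] F [ 0.3  0.2 -0.6] w 50.1
x [ 0.471  0.089 -0.877] y [0.873 0.09  0.478] z [ 0.122 -0.992 -0.035]
guard_grip [(0.85, [539.7, 26.9, 315.7]), (0.4, [410.1, 181.6, 1.1])]
guard_edge [(0.63, [578.1, 37.9, 234.1])]
```

View pics/g.png

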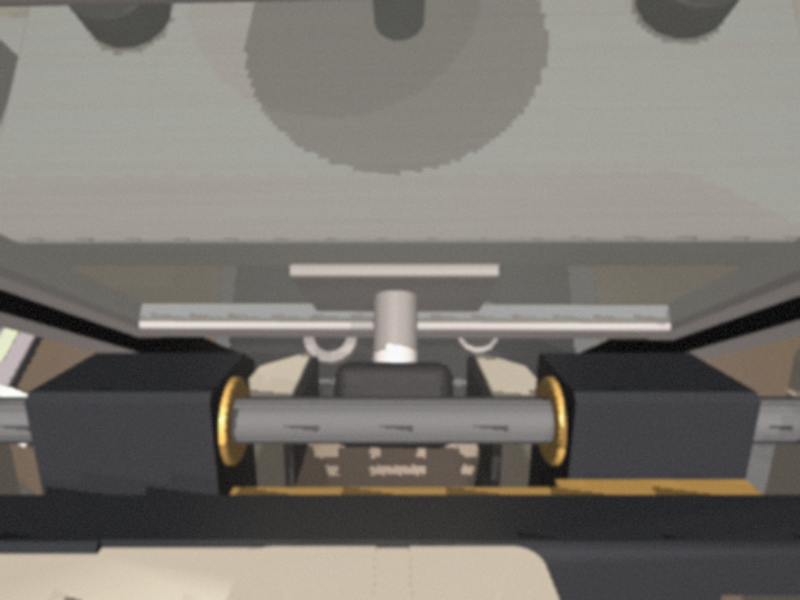

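{"fn": "send_rows", "kwargs": {"series": "0.1 -0.7 0 0 0; 0.1 -2 0 0 0; 0.1 -3.5 0 0 0; 0.3 -5 0 0 0; 0.3 -5 0 0 0"}}

```text
time: 19.68
tool_pos: [473.9, 21.8, 436.7]
tcp_rot: [1.637, 1.063, 0.179]
contact_force: [0.6, 0.2, -1.0]
grip_width: 59.1
```

```bash
python3 - <<'E'
from h import *
p,r=st()
c=capture("scene"); cv2.imwrite("pics/h.png",cv2.resize(c["pixels"][:,:,::-1],(800,600)))
for t in ("guard_grip","guard_edge","bushing_mid"): print(t,[(round(a["score"],2),np.round(a["point"],1).tolist()) for a in place_of(c,t)[:2]])
E
cat > r7.py <<'E'
from feas import *
from plant import get_obs
import pickle
q0=np.array(get_obs()["joint_positions"])
G=Rgoal(50,-20,0)
for tgt in ([480,-120,640],[500,-200,620],[400,-250,640],[450,-320,600]):
    p0,R0=pose(q0)
    sh=np.round(R0.T@(np.array(tgt)-p0)/30,1); n=9; q=callrows(q0,[(sh*min(k/n,1),0) for k in range(1,n+1)]); p,R=pose(q); print(tgt,sh,p.round(1),err(R,R0).round(2),q.round(2))
    ok=lambda p: p[2]>560 
    b=beam(q,G,ok,depth=16,width=3,tol=2)
E
python3 r7.py
```

```text
t 19.68 p [473.9  21.8 436.7] q [-0.257 -0.138  1.612  0.222  1.21   1.17 ] F [ 0.6  0.2 -1. ] w 59.1
x [ 0.478  0.087 -0.874] y [0.87  0.091 0.485] z [ 0.121 -0.992 -0.032]
guard_grip [(0.96, [536.3, 28.4, 316.4])]
guard_edge [(0.67, [578.7, 41.4, 239.5])]
bushing_mid []
[480, -120, 640] [-6.4  3.1  4.5] [ 481.2 -120.3  639.4] 0.0 [-0.63  0.05  0.88  0.37  1.84  0.99]
0 34.8 [ 518. -157.  604.] [ 0.47  0.09 -0.88] ([1.5, 0.4, 1.4], 0) [-0.65  0.11  0.91  0.37  1.76  0.94]
1 34.8 [542. -78. 683.] [ 0.47  0.09 -0.88] ([1.0, 1.8, 0.3], 0) [-0.45  0.21  0.54  0.31  1.96  1.19]
2 34.8 [ 555. -131.  569.] [ 0.47  0.09 -0.88] ([1.5, 0.4, 1.4], 0) [-0.55  0.13  0.99  0.33  1.64  0.99]
3 34.8 [555. -68. 569.] [ 0.47  0.09 -0.88] ([0.2, 0.2, -2.1], 0) [-0.42  0.09  1.03  0.28  1.59  1.11]
4 34.8 [ 555. -131.  569.] [ 0.47  0.09 -0.88] ([1.5, 0.4, 1.4], 0) [-0.55  0.13  0.99  0.33  1.64  0.99]
5 34.8 [598. -86. 569.] [ 0.47  0.09 -0.88] ([0.8, 1.4, -1.3], 0) [-0.42  0.19  0.91  0.27  1.61  1.11]
6 34.8 [ 598. -149.  569.] [ 0.47  0.09 -0.88] ([0.8, 1.4, -1.3], 0) [-0.54  0.23  0.86  0.32  1.66
[... 5668 characters left out ...]
] ([0.2, 0.2, -2.1], 0) [-0.7   0.1   0.69  0.42  1.99  1.  ]
10 34.8 [ 511. -140.  637.] [ 0.47  0.09 -0.88] ([2.0, 0.6, 0.2], 0) [-0.63  0.12  0.8   0.37  1.84  1.  ]
11 34.8 [512. -77. 637.] [ 0.47  0.09 -0.88] ([0.2, 0.2, -2.1], 0) [-0.49  0.07  0.86  0.31  1.8   1.1 ]
12 34.8 [513. -58. 681.] [ 0.47  0.09 -0.88] ([0.2, 0.2, -2.1], 0) [-0.44  0.13  0.66  0.3   1.93  1.19]
13 34.8 [ 610. -240.  601.] [ 0.47  0.09 -0.88] ([2.0, 0.6, 0.2], 0) [-0.67  0.4   0.53  0.39  1.86  0.96]
14 34.8 [ 646. -276.  566.] [ 0.47  0.09 -0.88] ([1.5, 0.4, 1.4], 0) [-0.68  0.49  0.48  0.39  1.82  0.94]
15 34.8 [ 652. -152.  646.] [ 0.47  0.09 -0.88] ([0.8, 1.4, -1.3], 0) [-0.49  0.52  0.17  0.34  2.03  1.19]
```

View pics/h.png

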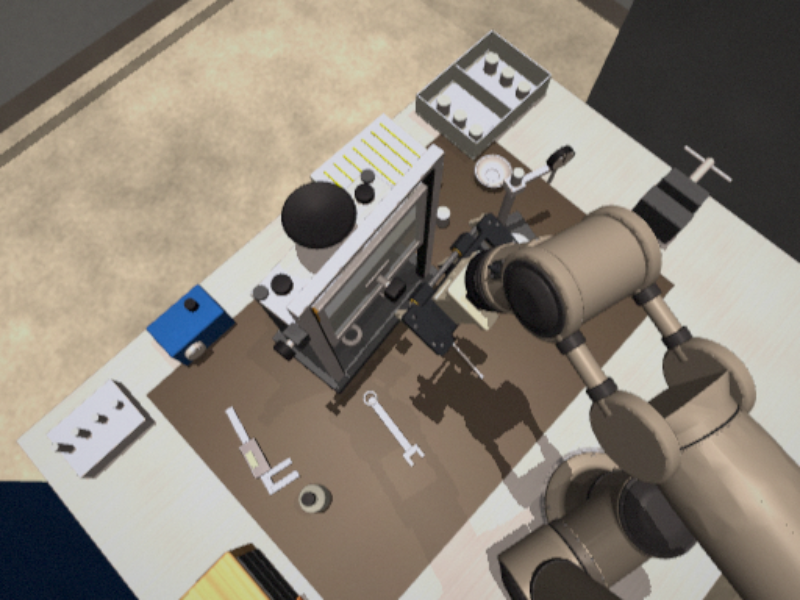

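```bash
cat > r8.py <<'E'
from feas import *
from plant import get_obs
q0=np.array(get_obs()["joint_positions"]); p0,R0=pose(q0)
def info(R): return "L %.1f az %.1f jawtilt %.1f"%(np.degrees(np.arccos(-R[2,0])),np.degrees(np.arctan2(R[1,0],R[0,0])),np.degrees(np.arcsin(R[2,2])))
if __name__=="__main__":
 for tgt in ([560,-300,560],[480,-400,580],[400,-480,560],[300,-520,560]):
  for el in (.4,.9):
    sh=np.round(R0.T@(np.array(tgt)-p0)/30,1); n=11; q=callrows(q0,[(sh*min(k/n,1),0) for k in range(1,n+1)]); p,R=pose(q)
    print(tgt,el,sh,p.round(0),q.round(2))
    for k in range(18):
        p,R=pose(q); az=np.arctan2(p[1],p[0]); d=np.array([np.cos(az),np.sin(az),el]); d/=np.linalg.norm(d)
        q=callrows(q,[(np.round(R.T@d*2.08,1),0)])
        p,R=pose(q)
        if k%4==1: print(k,p.round(0),info(R),q.round(2))
E
python3 r8.py
```

```text
[560, -300, 560] 0.4 [-3.4  3.6 10.9] [ 560. -301.  561.] [-0.82  0.33  0.75  0.42  1.76  0.78]
1 [ 646. -345.  589.] L 29.6 az 9.3 jawtilt -1.5 [-0.77  0.69  0.04  0.46  2.04  0.98]
5 [ 743. -375.  556.] L 37.4 az 1.3 jawtilt 2.3 [-0.72  0.78  0.04  0.43  1.79  0.98]
9 [ 829. -398.  534.] L 45.9 az -4.5 jawtilt 5.8 [-0.67  0.86  0.04  0.41  1.54  0.98]
13 [ 903. -415.  519.] L 54.7 az -8.7 jawtilt 8.7 [-0.63  0.93  0.04  0.4   1.3   0.98]
17 [ 962. -427.  510.] L 63.2 az -11.9 jawtilt 11.1 [-0.59  0.99  0.04  0.39  1.07  0.98]
[560, -300, 560] 0.9 [-3.4  3.6 10.9] [ 560. -301.  561.] [-0.82  0.33  0.75  0.42  1.76  0.78]
1 [ 625. -328.  615.] L 29.9 az 9.0 jawtilt -1.4 [-0.78  0.65  0.04  0.47  2.07  1.  ]
5 [ 685. -333.  635.] L 38.2 az 1.3 jawtilt 2.3 [-0.73  0.66  0.04  0.46  1.89  1.02]
9 [ 742. -338.  660.] L 47.2 az -3.9 jawtilt 5.5 [-0.69  0.67  0.04  0.45  1.7   1.05]
13 [ 796. -347.  686.] L 56.5 az -7.6 jawtilt 8.1 [-0.65  0.69  0.04  0.43  1.49  1.06]
17 [ 845. -352.  714.] L 65.7 az -10.3 jawtilt 10.1 [-0.61  0.72  0.04  0.41  1.29  1.07]
[480, -400, 580] 0.4 [-5.5  1.3 
[... 2497 characters left out ...]
07.] L 49.5 az -23.0 jawtilt 17.1 [-1.2   0.91  0.04  0.57  1.51  0.55]
17 [ 624. -792.  499.] L 57.6 az -28.8 jawtilt 21.8 [-1.14  0.97  0.04  0.55  1.27  0.56]
[300, -520, 560] 0.9 [-8.1 -4.6 17.1] [ 301. -521.  561.] [-1.44  0.44  0.57  0.58  2.08  0.32]
1 [ 333. -561.  599.] L 29.9 az 6.3 jawtilt -0.2 [-1.4   0.67  0.04  0.7   2.26  0.57]
5 [ 390. -587.  618.] L 35.8 az -5.9 jawtilt 5.7 [-1.35  0.67  0.04  0.69  2.09  0.61]
9 [ 441. -618.  641.] L 43.3 az -15.0 jawtilt 11.5 [-1.31  0.68  0.04  0.68  1.9   0.63]
13 [ 496. -647.  667.] L 51.6 az -21.7 jawtilt 16.7 [-1.25  0.69  0.04  0.65  1.7   0.66]
17 [ 552. -674.  694.] L 60.3 az -26.8 jawtilt 21.0 [-1.19  0.71  0.04  0.61  1.49  0.68]
```

```bash
cat > r9.py <<'E'
from feas import *
import sys
b=np.array([617.1,-20.5,66]); an=np.array([484.5,-295,72.])
def track(q,pts,R,n=12,w=600,verbose=1):
    p0,_=pose(q); worst=0
    for X in pts:
        X=np.array(X,float); pc,_=pose(q); es=[]
        N=max(2,int(np.linalg.norm(X-pc)/25))
        for k in range(1,N+1):
            t=pc+(X-pc)*k/N; q=ik(q,t,R,w); p,RR=pose(q); es.append(np.linalg.norm(p-t)+600*np.radians(err(RR,R)))
        if verbose: print("  ->",X.round(0),"maxerr",max(es).__round__(1),q.round(2))
    return q
if __name__=="__main__":
  q0=np.array([-1.08,.70,.04,.59,1.62,.9])
  for L,az in ((48,-18),(50,-18),(50,-20),(52,-20),(52,-23)):
    R=Rgoal(L,az,0); o=R[:,0]*18.8
    q=ik(q0,np.array([520,-480,560.]),R,600); p,RR=pose(q); print(L,az,"start",p.round(0),err(RR,R).round(2),q.round(2))
    q=track(q,[[430,-300,330],[450,-150,200],b+o-R[:,0]*200,b+o-R[:,0]*130,b+o,b+o+[0,0,12],b+o-R[:,0]*130+[0,0,12],[430,-250,200],an+o+[0,0,60],an+o],R)
E
python3 r9.py
```

```text
48 -18 start [ 520. -480.  560.] 0.0 [-1.1   0.24  1.06  0.59  1.24  0.77]
  -> [ 430. -300.  330.] maxerr 0.0 [-1.09 -0.08  2.03  0.89  0.73  0.25]
  -> [ 450. -150.  200.] maxerr 4.3 [-0.67  0.02  2.41  1.91  0.28 -0.59]
  -> [489.  21. 187.] maxerr 31.6 [ 0.04  0.15  2.35  4.14  0.31 -2.3 ]
  -> [539.   5. 140.] maxerr 0.0 [ 0.    0.32  2.28  3.86  0.36 -2.04]
  -> [630. -25.  53.] maxerr 0.0 [-0.07  0.62  2.12  3.56  0.46 -1.79]
  -> [630. -25.  65.] maxerr 0.0 [-0.07  0.6   2.11  3.59  0.43 -1.82]
  -> [539.   5. 152.] maxerr 0.0 [ 0.    0.29  2.27  3.95  0.33 -2.13]
  -> [ 430. -250.  200.] maxerr 11.5 [-1.    0.08  2.33  1.54  0.49 -0.47]
  -> [ 498. -299.  119.] maxerr 0.0 [-0.91  0.41  2.22  2.04  0.49 -0.95]
  -> [ 498. -299.   59.] maxerr 0.0 [-0.91  0.57  2.26  2.31  0.6  -1.26]
50 -18 start [ 520. -480.  560.] 0.0 [-1.11  0.22  1.1   0.63  1.2   0.74]
  -> [ 430. -300.  330.] maxerr 0.0 [-1.11 -0.08  2.06  0.97  0.72  0.17]
  -> [ 450. -150.  200.] maxerr 0.0 [-0.67  0.03  2.43  2.1   0.31 -0.79]
  -> [485.  22. 182.] maxerr 11.9 [ 0.08  0.16  2.37  4.11  0.37 -2.25]
  -
[... 2204 characters left out ...]
maxerr 0.0 [-1.06 -0.1   2.1   1.02  0.61  0.2 ]
  -> [ 450. -150.  200.] maxerr 4.2 [-0.58  0.05  2.46  2.65  0.3  -1.2 ]
  -> [486.  35. 178.] maxerr 19.5 [ 0.18  0.24  2.38  4.14  0.53 -2.12]
  -> [536.  14. 134.] maxerr 0.0 [ 0.11  0.39  2.3   3.98  0.55 -2.  ]
  -> [631. -26.  54.] maxerr 0.0 [-0.01  0.66  2.12  3.71  0.59 -1.81]
  -> [631. -26.  66.] maxerr 0.0 [-0.01  0.63  2.12  3.74  0.56 -1.84]
  -> [536.  14. 146.] maxerr 0.0 [ 0.11  0.35  2.29  4.04  0.52 -2.07]
  -> [ 430. -250.  200.] maxerr 0.0 [-0.96  0.09  2.4   1.94  0.47 -0.78]
  -> [ 498. -301.  120.] maxerr 0.0 [-0.88  0.44  2.28  2.39  0.56 -1.21]
  -> [ 498. -301.   60.] maxerr 0.0 [-0.88  0.61  2.31  2.56  0.72 -1.42]
```

```bash
cat > r10.py <<'E'
from r8 import *
tgt=[370,-490,560]; el=.9
sh=np.round(R0.T@(np.array(tgt)-p0)/30,1); n=11; q=callrows(q0,[(sh*min(k/n,1),0) for k in range(1,n+1)]); p,R=pose(q); print(sh,p.round(0))
for k in range(14):
    p,R=pose(q); az=np.arctan2(p[1],p[0]); d=np.array([np.cos(az),np.sin(az),el]); d/=np.linalg.norm(d)
    c=np.round(R.T@d*2.08,1); q=callrows(q,[(c,0)]); p,R=pose(q); print(k,c,p.round(0),info(R))
E
python3 r10.py
```

```text
[-6.9 -2.5 16.4] [ 371. -491.  560.]
0 [-0.9  1.4  1.3] [ 397. -523.  597.] L 28.7 az 10.3 jawtilt -1.9
1 [-0.9  1.4  1.3] [ 411. -529.  601.] L 30.1 az 6.8 jawtilt -0.4
2 [-0.8  1.4  1.3] [ 424. -534.  605.] L 31.6 az 3.6 jawtilt 1.0
3 [-0.7  1.4  1.3] [ 438. -540.  610.] L 33.1 az 0.7 jawtilt 2.4
4 [-0.6  1.5  1.3] [ 453. -545.  615.] L 34.8 az -2.1 jawtilt 3.8
5 [-0.6  1.5  1.3] [ 467. -550.  621.] L 36.6 az -4.6 jawtilt 5.2
6 [-0.5  1.5  1.3] [ 480. -555.  627.] L 38.5 az -6.9 jawtilt 6.5
7 [-0.4  1.5  1.3] [ 494. -560.  634.] L 40.4 az -8.9 jawtilt 7.8
8 [-0.3  1.6  1.3] [ 509. -565.  641.] L 42.4 az -10.9 jawtilt 9.1
9 [-0.2  1.6  1.3] [ 523. -570.  647.] L 44.4 az -12.7 jawtilt 10.4
10 [-0.1  1.6  1.3] [ 538. -575.  654.] L 46.5 az -14.3 jawtilt 11.6
11 [-0.   1.6  1.3] [ 553. -581.  660.] L 48.6 az -15.9 jawtilt 12.7
12 [0.1 1.6 1.3] [ 567. -586.  667.] L 50.8 az -17.3 jawtilt 13.8
13 [0.2 1.6 1.3] [ 582. -592.  673.] L 53.0 az -18.6 jawtilt 14.9
```

{"fn": "send_rows", "kwargs": {"series": "0.3 -0.6 -0.2 1.5 0; 0.3 -1.3 -0.5 3 0; 0.3 -1.9 -0.7 4.5 0; 0.3 -2.5 -0.9 6 0; 0.3 -3.2 -1.2 7.5 0; 0.3 -3.8 -1.4 9 0; 0.3 -4.4 -1.6 10.5 0; 0.3 -5.1 -1.9 12 0"}}

```text
time: 20.88
tool_pos: [395.6, -355.5, 525.8]
tcp_rot: [1.65, 1.071, 0.192]
contact_force: [1.1, -0.1, -0.4]
grip_width: 59.5
```

{"fn": "send_rows", "kwargs": {"series": "0.3 -0.6 -0.3 1.5 0; 0.3 -1.2 -0.5 3 0; 0.3 -1.8 -0.6 4.4 0; 0.3 -1.8 -0.6 4.4 0"}}

```text
time: 21.38
tool_pos: [370.3, -495.6, 556.8]
tcp_rot: [1.657, 1.071, 0.195]
contact_force: [0.9, 0.4, -0.7]
grip_width: 59.9
```

{"fn": "send_rows", "kwargs": {"series": "0.3 -0.9 1.4 1.3 0"}}

```text
time: 21.5
tool_pos: [386.9, -511.4, 580.9]
tcp_rot: [1.679, 1.062, 0.213]
contact_force: [1.5, -1.0, 2.2]
grip_width: 59.4
```

{"fn": "send_rows", "kwargs": {"series": "0.3 -0.9 1.4 1.3 0"}}

```text
time: 21.62
tool_pos: [405.2, -526.0, 601.1]
tcp_rot: [1.615, 1.045, 0.149]
contact_force: [0.4, -0.1, 1.9]
grip_width: 60.2
```

{"fn": "send_rows", "kwargs": {"series": "0.3 -0.8 1.4 1.3 0"}}

```text
time: 21.75
tool_pos: [420.6, -534.1, 599.2]
tcp_rot: [1.586, 1.023, 0.11]
contact_force: [-0.5, -0.4, -0.7]
grip_width: 59.7
```

{"fn": "send_rows", "kwargs": {"series": "0.3 -0.7 1.4 1.3 0"}}

```text
time: 21.88
tool_pos: [434.6, -538.4, 606.5]
tcp_rot: [1.528, 0.996, 0.047]
contact_force: [-0.3, -0.2, 0.0]
grip_width: 60.0
```

{"fn": "send_rows", "kwargs": {"series": "0.3 -0.6 1.5 1.3 0"}}

```text
time: 22.0
tool_pos: [450.5, -543.1, 611.3]
tcp_rot: [1.486, 0.968, -0.003]
contact_force: [-0.4, 0.1, 0.7]
grip_width: 59.8
```

```bash
cat > s.py <<'E'
from h import *
p,r=st()
print("L %.1f az %.1f jawtilt %.1f"%(np.degrees(np.arccos(-r[2,0])),np.degrees(np.arctan2(r[1,0],r[0,0])),np.degrees(np.arcsin(r[2,2]))))
E
python3 s.py
```

```text
t 22.0 p [ 450.5 -543.1  611.3] q [-1.235  0.676  0.04   0.664  2.092  0.691] F [-0.4  0.1  0.7] w 59.8
x [ 0.567 -0.002 -0.824] y [0.821 0.082 0.565] z [ 0.067 -0.997  0.048]
L 34.5 az -0.2 jawtilt 2.8
```

{"fn": "send_rows", "kwargs": {"series": "0.3 -0.6 1.4 1.5 0"}}

```text
time: 22.12
tool_pos: [462.2, -552.1, 614.6]
tcp_rot: [1.448, 0.938, -0.048]
contact_force: [0.2, 0.6, 0.3]
grip_width: 59.3
```

{"fn": "send_rows", "kwargs": {"series": "0.3 -0.5 1.4 1.5 0"}}

```text
time: 22.25
tool_pos: [473.4, -562.1, 617.3]
tcp_rot: [1.415, 0.908, -0.09]
contact_force: [-0.9, -0.7, -0.6]
grip_width: 59.7
```

{"fn": "send_rows", "kwargs": {"series": "0.3 -0.4 1.4 1.5 0"}}

```text
time: 22.38
tool_pos: [484.9, -572.2, 620.3]
tcp_rot: [1.385, 0.877, -0.128]
contact_force: [-0.1, -0.4, -0.7]
grip_width: 59.5
```

{"fn": "send_rows", "kwargs": {"series": "0.3 -0.3 1.4 1.5 0"}}

```text
time: 22.5
tool_pos: [496.6, -582.3, 623.5]
tcp_rot: [1.358, 0.844, -0.165]
contact_force: [0.2, 0.3, -0.0]
grip_width: 59.9
```

{"fn": "send_rows", "kwargs": {"series": "0.3 -0.2 1.4 1.5 0"}}

```text
time: 22.62
tool_pos: [508.3, -592.4, 626.7]
tcp_rot: [1.333, 0.811, -0.198]
contact_force: [0.1, 0.1, -0.3]
grip_width: 59.7
```

{"fn": "send_rows", "kwargs": {"series": "0.3 -0.1 1.4 1.5 0"}}

```text
time: 22.75
tool_pos: [520.1, -602.7, 630.0]
tcp_rot: [1.311, 0.777, -0.229]
contact_force: [0.1, 0.1, 0.4]
grip_width: 59.5
```

```bash
python3 s.py
```

```text
t 22.75 p [ 520.1 -602.7  630. ] q [-1.195  0.709  0.04   0.648  1.81   0.696] F [0.1 0.1 0.4] w 59.5
x [ 0.694 -0.162 -0.701] y [0.718 0.096 0.689] z [-0.044 -0.982  0.183]
L 45.5 az -13.1 jawtilt 10.5
```

{"fn": "send_rows", "kwargs": {"series": "0.3 0 1.3 1.6 0"}}

```text
time: 22.88
tool_pos: [529.8, -615.7, 632.0]
tcp_rot: [1.29, 0.743, -0.259]
contact_force: [-0.7, 0.4, -0.0]
grip_width: 59.9
```

{"fn": "send_rows", "kwargs": {"series": "0.3 0 1.3 1.6 0"}}

```text
time: 23.0
tool_pos: [537.4, -628.4, 634.9]
tcp_rot: [1.273, 0.709, -0.286]
contact_force: [-0.2, -0.1, 0.7]
grip_width: 59.6
```

{"fn": "send_rows", "kwargs": {"series": "0.3 0.1 1.3 1.6 0"}}

```text
time: 23.12
tool_pos: [545.0, -640.9, 638.7]
tcp_rot: [1.255, 0.673, -0.314]
contact_force: [-0.5, 0.3, -0.3]
grip_width: 59.7
```

```bash
python3 s.py
python3 - <<'E'
from h import *
from beam import Rgoal,err
p,r=st()
for t in range(-30,31,3):
    R=r@Ro.from_euler('x',t,degrees=True).as_matrix(); print(t,"tilt",np.degrees(np.arcsin(R[2,2])).round(1))
E
```

```text
t 23.12 p [ 545.  -640.9  638.7] q [-1.19   0.735  0.04   0.648  1.666  0.685] F [-0.5  0.3 -0.3] w 59.7
x [ 0.744 -0.241 -0.623] y [0.659 0.112 0.743] z [-0.109 -0.964  0.243]
L 51.4 az -18.0 jawtilt 14.0
t 23.12 p [ 545.  -640.9  638.7] q [-1.19   0.735  0.04   0.648  1.666  0.685] F [-0.5  0.3 -0.3] w 59.7
x [ 0.744 -0.241 -0.623] y [0.659 0.112 0.743] z [-0.109 -0.964  0.243]
-30 tilt 35.6
-27 tilt 33.6
-24 tilt 31.6
-21 tilt 29.5
-18 tilt 27.4
-15 tilt 25.3
-12 tilt 23.1
-9 tilt 20.9
-6 tilt 18.6
-3 tilt 16.3
0 tilt 14.0
3 tilt 11.7
6 tilt 9.4
9 tilt 7.1
12 tilt 4.8
15 tilt 2.4
18 tilt 0.1
21 tilt -2.3
24 tilt -4.6
27 tilt -7.0
30 tilt -9.3
```

{"fn": "send_rows", "kwargs": {"series": "0.3 0.1 1.2 1.7 0"}}

```text
time: 23.25
tool_pos: [548.8, -655.1, 642.6]
tcp_rot: [1.239, 0.637, -0.339]
contact_force: [-0.7, -1.0, 0.6]
grip_width: 59.7
```

```bash
python3 s.py
cat > r11.py <<'E'
from r9 import *
from plant import get_obs
q=np.array(get_obs()["joint_positions"]); p,r=pose(q)
ts=np.arange(14,26,.5); k=np.argmin([abs((r@Ro.from_euler('x',t,degrees=True).as_matrix())[2,2]) for t in ts]); print("turn",ts[k],ts[k]/5)
R=r@Ro.from_euler('x',ts[k],degrees=True).as_matrix(); o=R[:,0]*18.8
for a in ([480,-450,500],[400,-300,330]): print("shift",a,(r.T@(np.array(a)-p)/30).round(2))
q=ik(q,np.array([480,-450,500.]),R,600)
track(q,[[400,-300,330],[450,-150,200],b+o-R[:,0]*200,b+o-R[:,0]*130,b+o,b+o+[0,0,12],b+o-R[:,0]*130+[0,0,12],[430,-250,200],an+o+[0,0,60],an+o],R)
E
python3 r11.py
```

```text
t 23.25 p [ 548.8 -655.1  642.6] q [-1.194  0.743  0.04   0.653  1.62   0.677] F [-0.7 -1.   0.6] w 59.7
x [ 0.758 -0.267 -0.595] y [0.639 0.12  0.76 ] z [-0.132 -0.956  0.262]
L 53.5 az -19.4 jawtilt 15.2
turn 19.0 3.8
shift [480, -450, 500] [-0.74 -4.25 -7.47]
shift [400, -300, 330] [ -0.73  -9.66 -13.38]
  -> [ 400. -300.  330.] maxerr 0.0 [-1.22 -0.13  2.15  1.1   0.77 -0.01]
  -> [ 450. -150.  200.] maxerr 0.0 [-0.66  0.06  2.48  2.43  0.4  -1.09]
  -> [480.  28. 174.] maxerr 0.0 [ 0.15  0.22  2.42  3.99  0.53 -2.04]
  -> [533.   9. 132.] maxerr 0.0 [ 0.06  0.4   2.35  3.74  0.59 -1.84]
  -> [631. -26.  55.] maxerr 0.0 [-0.04  0.67  2.16  3.54  0.64 -1.72]
  -> [631. -26.  67.] maxerr 0.0 [-0.04  0.64  2.15  3.56  0.61 -1.74]
  -> [533.   9. 144.] maxerr 0.0 [ 0.06  0.36  2.34  3.78  0.55 -1.89]
  -> [ 430. -250.  200.] maxerr 0.0 [-1.03  0.11  2.41  1.88  0.57 -0.82]
  -> [ 499. -300.  121.] maxerr 0.0 [-0.92  0.45  2.29  2.29  0.63 -1.2 ]
  -> [ 499. -300.   61.] maxerr 0.0 [-0.92  0.63  2.31  2.45  0.78 -1.42]
```

{"fn": "send_rows", "kwargs": {"series": "0.3 -0.1 -1.1 -1.5 0.5; 0.3 -0.2 -2.3 -3.2 1; 0.3 -0.3 -3.5 -4.9 1.6; 0.3 -0.4 -4.7 -6.6 2.2; 0.3 -0.5 -6 -8.3 2.8; 0.3 -0.6 -7.2 -10 3.3; 0.3 -0.7 -8.4 -11.7 3.8; 0.3 -0.7 -9.7 -13.4 3.8"}}

```text
time: 24.25
tool_pos: [422.6, -356.3, 380.9]
tcp_rot: [1.57, 0.638, -0.34]
contact_force: [0.5, -0.1, 0.4]
grip_width: 59.5
```

```bash
python3 s.py
python3 - <<'E'
from h import *
p,r=st()
print("to 450,-150,200",(r.T@(np.array([440,-130,200])-p)/30).round(2))
b=np.array([617.1,-20.5,66]); print("then pre -170", (r.T@(b-r[:,0]*151-np.array([440,-130,200]))/30).round(2))
for n in ("wrist","top","scene"):
    c=capture(n)
    for t in ("bushing_mid","set_ring_mid","guard_grip","guard_edge","anvil"): print(n,t,[(round(a["score"],2),np.round(a["point"],1).tolist()) for a in place_of(c,t)[:2]])
    if n=="wrist": cv2.imwrite("pics/i.png",cv2.resize(c["pixels"][:,:,::-1],(800,600)))
E
```

```text
t 24.25 p [ 422.6 -356.3  380.9] q [-1.216 -0.062  1.935  0.978  0.838  0.168] F [ 0.5 -0.1  0.4] w 59.5
x [ 0.757 -0.268 -0.596] y [ 0.562 -0.199  0.803] z [-0.334 -0.943  0.   ]
L 53.4 az -19.5 jawtilt 0.0
t 24.25 p [ 422.6 -356.3  380.9] q [-1.216 -0.062  1.935  0.978  0.838  0.168] F [ 0.5 -0.1  0.4] w 59.5
x [ 0.757 -0.268 -0.596] y [ 0.562 -0.199  0.803] z [-0.334 -0.943  0.   ]
to 450,-150,200 [ 2.01 -6.02 -7.31]
then pre -170 [ 1.12 -1.   -5.41]
wrist bushing_mid []
wrist set_ring_mid []
wrist guard_grip []
wrist guard_edge []
wrist anvil []
top bushing_mid [(0.4, [638.5, 44.9, -0.5]), (0.22, [662.4, -248.2, -1.8])]
top set_ring_mid []
top guard_grip [(0.83, [535.4, 32.8, 318.6])]
top guard_edge [(0.86, [580.4, 40.7, 234.8])]
top anvil [(0.76, [483.8, -298.1, 36.9])]
scene bushing_mid []
scene set_ring_mid [(0.39, [598.6, 106.4, 40.6])]
scene guard_grip []
scene guard_edge [(0.81, [580.1, 41.1, 235.8])]
scene anvil [(0.6, [485.1, -299.7, 35.7]), (0.19, [493.2, -303.3, -1.1])]
```

View pics/i.png

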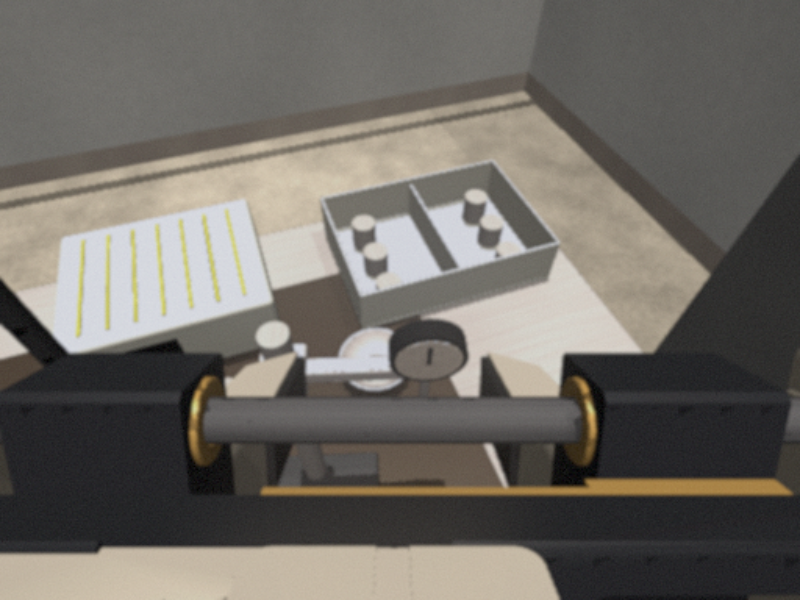

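{"fn": "send_rows", "kwargs": {"series": "0.3 0.4 -1.2 -1.5 0; 0.3 0.8 -2.4 -2.9 0; 0.3 1.2 -3.6 -4.4 0; 0.3 1.6 -4.8 -5.8 0; 0.3 2 -6 -7.3 0; 0.3 2.4 -6.3 -9.1 0; 0.3 2.8 -6.7 -10.9 0; 0.3 3.1 -7 -12.7 0"}}

```text
time: 26.15
tool_pos: [475.6, -117.4, 223.9]
tcp_rot: [1.578, 0.593, -0.333]
contact_force: [0.2, -0.3, 0.0]
grip_width: 59.6
```

```bash
python3 s.py
python3 - <<'E'
from h import *
p,r=st()
c=capture("wrist"); cv2.imwrite("pics/j.png",cv2.resize(c["pixels"][:,:,::-1],(800,600)))
for t in ("bushing_mid","set_ring_mid"): print(t,[(round(a["score"],2),np.round(a["point"],1).tolist()) for a in place_of(c,t)[:2]])
b=np.array([617.1,-20.5,60.5])
for z in (33,42,88):
    x=c["mtx"]@(c["R"]@np.array([617.1,-20.5,z])+c["t"]); print(z,(x[:2]/x[2]*800/512).round())
E
```

```text
t 26.15 p [ 475.6 -117.4  223.9] q [-0.477  0.034  2.441  2.764  0.328 -1.285] F [ 0.2 -0.3  0. ] w 59.6
x [ 0.784 -0.271 -0.559] y [ 0.526 -0.19   0.829] z [-0.331 -0.944 -0.006]
L 56.0 az -19.1 jawtilt -0.3
t 26.15 p [ 475.6 -117.4  223.9] q [-0.477  0.034  2.441  2.764  0.328 -1.285] F [ 0.2 -0.3  0. ] w 59.6
x [ 0.784 -0.271 -0.559] y [ 0.526 -0.19   0.829] z [-0.331 -0.944 -0.006]
bushing_mid []
set_ring_mid []
33 [214. 407.]
42 [211. 401.]
88 [192. 367.]
```

View pics/j.png

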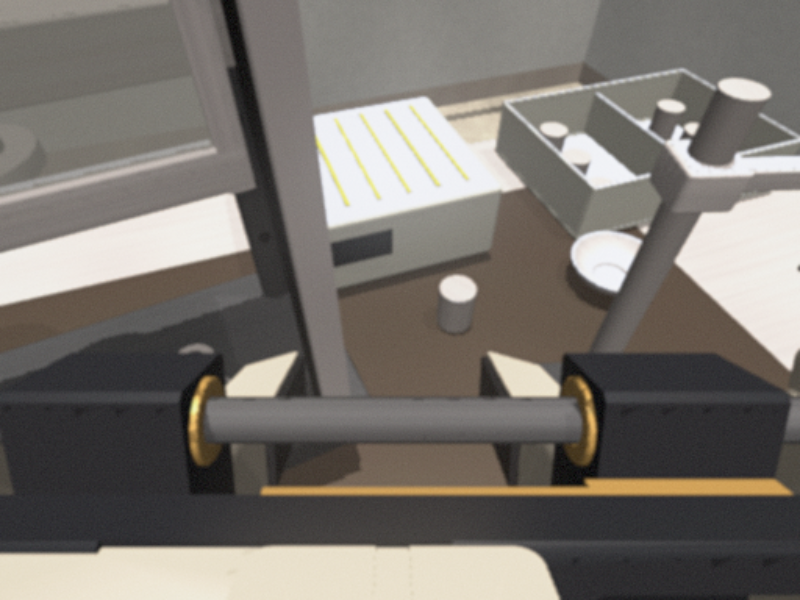

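```bash
cat > r12.py <<'E'
from r9 import *
from plant import get_obs
q=np.array(get_obs()["joint_positions"]); p,R=pose(q); o=R[:,0]*18.8
print("pre",(R.T@(b+o-R[:,0]*150-p)/30).round(2))
track(q,[b+o-R[:,0]*150,b+o,b+o+[0,0,12],b+o-R[:,0]*130+[0,0,12],[430,-250,200],an+o+[0,0,60],an+o],R)
E
python3 r12.py
```

```text
pre [ 1.42 -2.48 -4.54]
  -> [514.  15. 139.] maxerr 0.0 [ 0.09  0.39  2.42  3.7   0.68 -1.78]
  -> [632. -26.  55.] maxerr 0.0 [-0.04  0.7   2.18  3.5   0.72 -1.68]
  -> [632. -26.  67.] maxerr 0.0 [-0.04  0.66  2.18  3.52  0.69 -1.69]
  -> [530.   9. 140.] maxerr 0.0 [ 0.06  0.4   2.38  3.69  0.65 -1.79]
  -> [ 430. -250.  200.] maxerr 0.0 [-1.06  0.14  2.44  1.96  0.64 -0.93]
  -> [ 499. -300.  121.] maxerr 0.0 [-0.94  0.48  2.31  2.32  0.71 -1.26]
  -> [ 499. -300.   61.] maxerr 0.0 [-0.94  0.66  2.33  2.46  0.86 -1.45]
```

{"fn": "send_rows", "kwargs": {"series": "0.3 0 -0.8 -0.8 0; 0.3 0.2 -1.4 -1.6 0; 0.3 0.5 -2 -2.4 0; 0.3 0.9 -2.5 -3.2 0; 0.3 1.2 -2.5 -4 0; 0.3 1.4 -2.5 -4.5 0; 0.3 1.4 -2.5 -4.5 0; 0.3 1.4 -2.5 -4.5 0"}}

```text
time: 27.3
tool_pos: [513.4, 11.8, 139.6]
tcp_rot: [1.579, 0.592, -0.333]
contact_force: [0.4, 0.4, 1.1]
grip_width: 59.5
```

```bash
python3 s.py
python3 - <<'E'
from h import *
p,r=st()
c=capture("wrist"); cv2.imwrite("pics/k.png",cv2.resize(c["pixels"][:,:,::-1],(800,600)))
for t in ("bushing_mid","set_ring_mid"): print(t,[(round(a["score"],2),np.round(a["point"],1).tolist()) for a in place_of(c,t)[:2]])
for z in (33,42,60.5,88):
    x=c["mtx"]@(c["R"]@np.array([617.1,-20.5,z])+c["t"]); print(z,(x[:2]/x[2]*800/512).round())
import pickle; pickle.dump(c,open("w1.pkl","wb"))
E
```

```text
t 27.3 p [513.4  11.8 139.6] q [ 0.08   0.389  2.423  3.696  0.685 -1.77 ] F [0.4 0.4 1.1] w 59.5
x [ 0.784 -0.271 -0.558] y [ 0.525 -0.19   0.83 ] z [-0.331 -0.944 -0.006]
L 56.1 az -19.1 jawtilt -0.4
t 27.3 p [513.4  11.8 139.6] q [ 0.08   0.389  2.423  3.696  0.685 -1.77 ] F [0.4 0.4 1.1] w 59.5
x [ 0.784 -0.271 -0.558] y [ 0.525 -0.19   0.83 ] z [-0.331 -0.944 -0.006]
bushing_mid [(0.65, [620.6, -19.3, 58.8])]
set_ring_mid []
33 [387. 331.]
42 [386. 323.]
60.5 [386. 303.]
88 [385. 271.]
```

View pics/k.png

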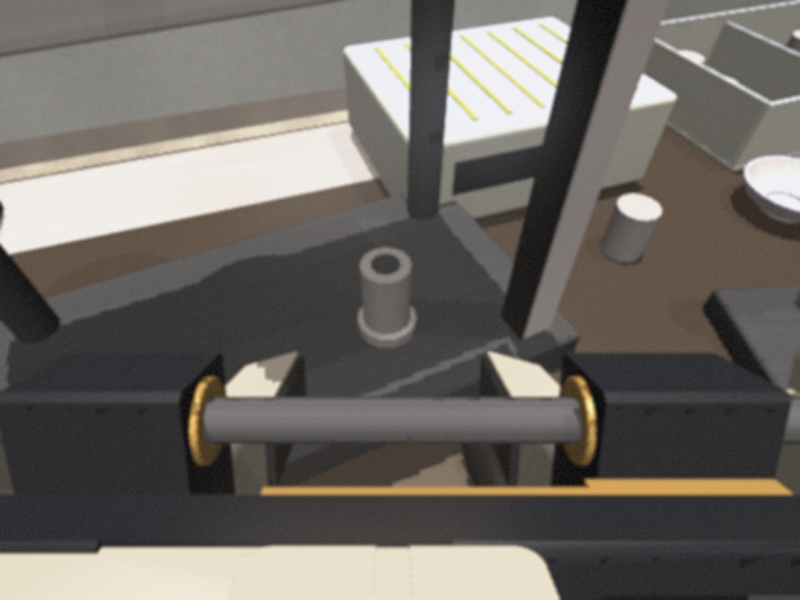

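Run:
```python
from h import *
import pickle; c=pickle.load(open("w1.pkl","rb"))
k=512/800
print(bp(c,386*k,264.5*k,88).round(1), bp(c,387*k,319*k,42).round(1))
s=cut_out(c,"bushing_mid"); m=s[0]["pixels"]; ys,xs=np.nonzero(m); print(s[0]["score"],xs.min()/k,xs.max()/k,ys.min()/k,ys.max()/k)
p,r=st()
for z in (60.5,): 
    for B in ([620,-20,z],):
        d=r.T@(np.array(B)-p); print(d.round(1))
G=np.array([620.0,-20.0,66]); print("to grasp",(r.T@(G+18.8*r[:,0]-p)/30).round(2))
```

```text
[621.9 -22.6  88. ] [619.8 -21.8  42. ]Traceback (most recent call last):
  File "<stdin>", line 5, in <module>
IndexError: list index out of range
```

Run:
```python
from h import *
p,r=st()
G=np.array([620.0,-21.0,67]); print("to grasp",(r.T@(G+18.8*r[:,0]-p)/30).round(2))
```

```text
t 27.5 p [513.3  11.7 139.5] q [ 0.081  0.389  2.423  3.698  0.685 -1.771] F [ 0.3 -0.1  0.5] w 59.6
x [ 0.784 -0.272 -0.558] y [ 0.525 -0.19   0.83 ] z [-0.331 -0.944 -0.006]
to grasp [ 5.06  0.07 -0.14]
```

Enter along the tool's axis, first part, then look.

{"fn": "send_rows", "kwargs": {"series": "0.3 0.5 0.07 -0.1 0; 0.3 1.3 0.07 -0.14 0; 0.3 2.1 0.07 -0.14 0; 0.3 2.8 0.07 -0.14 0; 0.3 3.2 0.07 -0.14 0; 0.3 3.2 0.07 -0.14 0"}}

```text
time: 28.25
tool_pos: [591.6, -10.5, 86.7]
tcp_rot: [1.578, 0.593, -0.334]
contact_force: [-0.2, 0.2, -0.0]
grip_width: 59.6
```

Run:
```python
from h import *
p,r=st()
c=capture("wrist"); cv2.imwrite("pics/l.png",cv2.resize(c["pixels"][:,:,::-1],(800,600)))
G=np.array([620.0,-21.0,67]); print("to grasp",(r.T@(G+18.8*r[:,0]-p)/30).round(2))
for z in (42,88):
    x=c["mtx"]@(c["R"]@np.array([620,-21,z])+c["t"]); print(z,(x[:2]/x[2]*800/512).round())
```

```text
t 28.25 p [591.6 -10.5  86.7] q [-2.000e-03  5.940e-01  2.271e+00  3.564e+00  7.200e-01 -1.700e+00] F [-0.2  0.2 -0. ] w 59.6
x [ 0.783 -0.272 -0.559] y [ 0.526 -0.189  0.829] z [-0.331 -0.944 -0.006]
to grasp [1.83 0.02 0.02]
42 [393. 381.]
88 [392. 315.]
```

View pics/l.png

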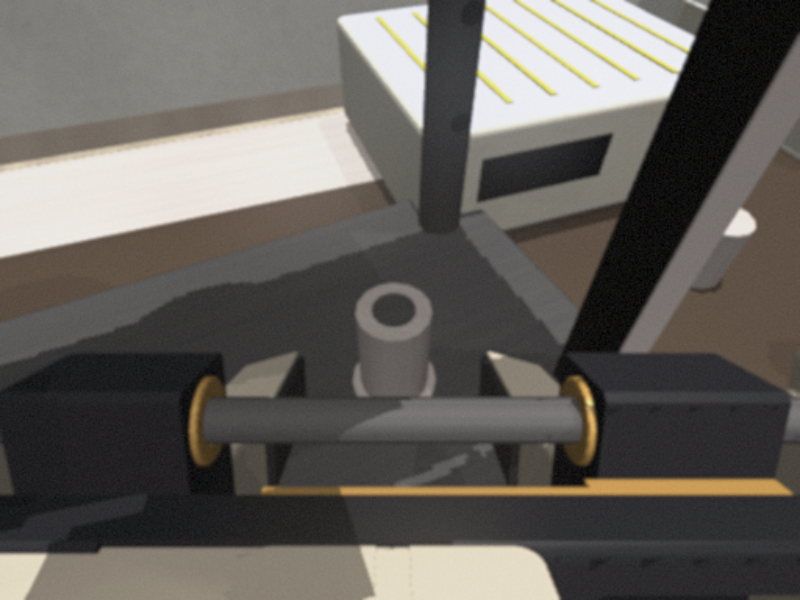

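Run:
```python
from h import *
p,r=st(); a=np.radians(6.6); O=np.array([637.5,46.3,0]); A=np.array([np.cos(a),np.sin(a),0]); Bv=np.array([-np.sin(a),np.cos(a),0])
P=np.array([620,-21,67])
print("bushing local",(P-O)@A,(P-O)@Bv)
for lx in (-72,-60,-48):
  for ly in (-135,-139):
    T=np.array([r.T@(O+A*lx+Bv*ly+[0,0,z]-P) for z in range(40,500,4)])
    # within body zone: x<-47,|y|<37.5
    m=(T[:,0]<-40)&(np.abs(T[:,1])<45); print(lx,ly,"body zone z-range",T[m][:,2].round(0).min() if m.any() else None,T[m][:,0].round(0).max() if m.any() else None)
    m=(T[:,0]>=-40)&(np.abs(T[:,1])<20)&(T[:,0]<25); print("   finger zone",T[m][:,2].round(0).min() if m.any() else None)
for ly in range(-130,131,20):
    T=r.T@(O+A*-60+Bv*ly+[0,0,235]-P); print("guard edge",ly,T.round(0))
```

```text
t 28.3 p [591.1 -10.2  87. ] q [-1.000e-03  5.930e-01  2.272e+00  3.564e+00  7.200e-01 -1.700e+00] F [-0.3  0.3  0. ] w 59.9
x [ 0.783 -0.271 -0.559] y [ 0.526 -0.189  0.829] z [-0.331 -0.944 -0.006]
bushing local -25.11929362617686 -64.84258699128151
-72 -135 body zone z-range 83.0 -42.0
   finger zone 83.0
-72 -139 body zone z-range 87.0 -40.0
   finger zone 87.0
-60 -135 body zone z-range None None
   finger zone 78.0
-60 -139 body zone z-range None None
   finger zone 82.0
-48 -135 body zone z-range None None
   finger zone 73.0
-48 -139 body zone z-range None None
   finger zone 77.0
guard edge -130 [-97. 138.  73.]
guard edge -110 [-104.  133.   55.]
guard edge -90 [-111.  128.   37.]
guard edge -70 [-118.  123.   19.]
guard edge -50 [-125.  118.    1.]
guard edge -30 [-133.  113.  -17.]
guard edge -10 [-140.  108.  -35.]
guard edge 10 [-147.  103.  -53.]
guard edge 30 [-154.   98.  -71.]
guard edge 50 [-161.   93.  -89.]
guard edge 70 [-168.   88. -107.]
guard edge 90 [-176.   83. -125.]
guard edge 110 [-183.   78. -143.]
guard edge 130 [-190.   73. -161.]
```

{"fn": "send_rows", "kwargs": {"series": "0.3 0.4 0.02 0 0; 0.3 0.9 0.02 0 0; 0.3 1.3 0.02 0 0; 0.3 1.66 0.02 0 0; 0.3 1.66 0.02 0 0"}}

```text
time: 28.92
tool_pos: [630.9, -24.0, 59.4]
tcp_rot: [1.578, 0.593, -0.333]
contact_force: [0.2, -0.6, 0.5]
grip_width: 59.5
```

Run:
```python
from h import *
p,r=st()
c=capture("wrist"); cv2.imwrite("pics/m.png",cv2.resize(c["pixels"][:,:,::-1],(800,600)))
print((r.T@(np.array([620,-21,67])-p)).round(1))
```

```text
t 28.93 p [630.9 -24.   59.4] q [-0.037  0.685  2.18   3.519  0.716 -1.686] F [ 0.2 -0.6  0.5] w 59.5
x [ 0.784 -0.271 -0.559] y [ 0.526 -0.189  0.829] z [-0.331 -0.944 -0.006]
[-13.6  -0.    0.7]
```

View pics/m.png

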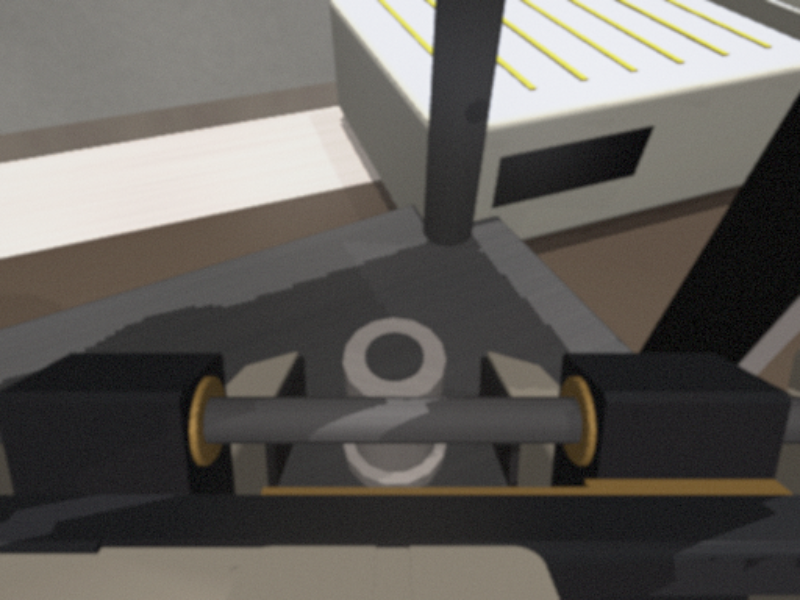

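{"fn": "send_rows", "kwargs": {"series": "-0.2 0 0 0 0; -0.4 0 0 0 0; -0.6 0 0 0 0; -1 0 0 0 0; -1 0 0 0 0; -1 0 0 0 0"}}

```text
time: 29.72
tool_pos: [630.5, -23.7, 60.2]
tcp_rot: [1.578, 0.592, -0.333]
contact_force: [-1.7, -0.3, 2.1]
grip_width: 29.2
```

Run:
```python
from h import *
p,r=st(); print("up",(r.T@[0,0,1]).round(3))
```

```text
t 29.73 p [630.5 -23.7  60.2] q [-0.036  0.683  2.181  3.52   0.716 -1.686] F [-1.7 -0.3  2.1] w 29.2
x [ 0.784 -0.271 -0.558] y [ 0.525 -0.189  0.83 ] z [-0.33  -0.944 -0.006]
up [-0.558  0.83  -0.006]
```

{"fn": "send_rows", "kwargs": {"series": "-1 -0.08 0.12 0 0; -1 -0.22 0.33 0 0; -1 -0.25 0.37 0 0"}}

```text
time: 30.1
tool_pos: [630.6, -23.7, 74.1]
tcp_rot: [1.578, 0.592, -0.333]
contact_force: [0.3, 0.1, -2.3]
grip_width: 28.7
```

{"fn": "send_rows", "kwargs": {"series": "-1 -0.3 0 0 0; -1 -0.9 0 0 0; -1 -1.7 0 0 0; -1 -2.6 0 0 0; -1 -3.5 0 0 0; -1 -4.4 0 0 0; -1 -4.8 0 0 0; -1 -4.8 0 0 0"}}

```text
time: 31.1
tool_pos: [517.3, 15.7, 154.6]
tcp_rot: [1.578, 0.592, -0.332]
contact_force: [0.6, -0.4, -3.1]
grip_width: 28.9
```

Run:
```python
from h import *
p,r=st()
c=capture("wrist"); cv2.imwrite("pics/n.png",cv2.resize(c["pixels"][:,:,::-1],(800,600)))
c=capture("top"); 
for t in ("anvil","gauge","guard_grip"): print(t,[(round(a["score"],2),np.round(a["point"],1).tolist()) for a in place_of(c,t)[:2]])
import pickle; pickle.dump(c,open("t1.pkl","wb"))
cv2.imwrite("pics/n_top.png",cv2.resize(c["pixels"][160:290,300:470,::-1],None,fx=4.5,fy=4.5,interpolation=cv2.INTER_CUBIC))
```

```text
t 31.1 p [517.3  15.7 154.6] q [ 0.093  0.343  2.397  3.763  0.628 -1.841] F [ 0.6 -0.4 -3.1] w 28.9
x [ 0.785 -0.27  -0.558] y [ 0.525 -0.189  0.83 ] z [-0.33  -0.944 -0.006]
anvil [(0.77, [487.4, -294.5, 34.5])]
gauge [(0.62, [492.6, -302.4, -4.5]), (0.35, [537.6, 31.3, 317.5])]
guard_grip [(0.64, [535.5, 35.8, 319.8]), (0.38, [658.1, 44.8, 281.5])]
```

View pics/n.png

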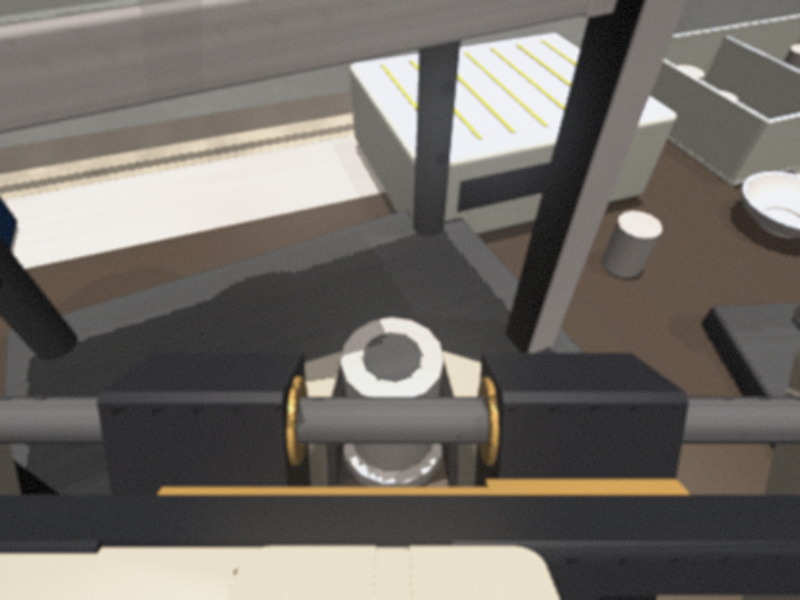

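View pics/n_top.png

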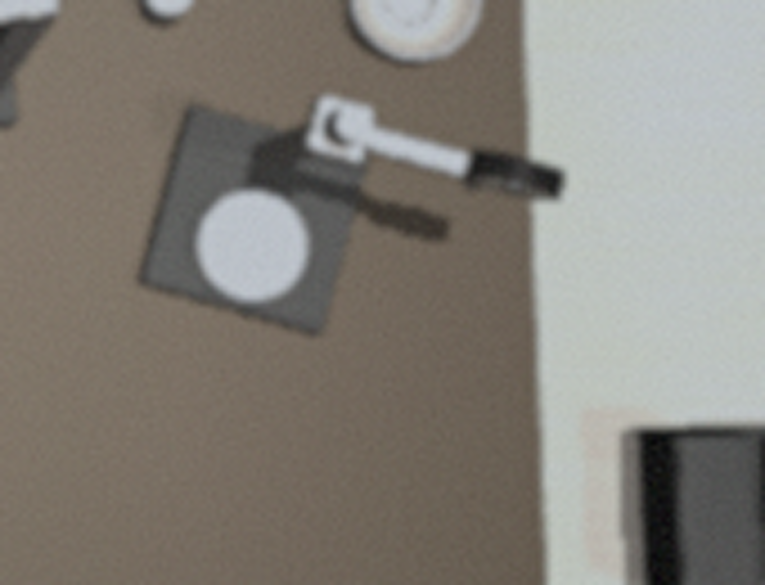

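Run:
```python
from h import *
import pickle
for n in ("t1","scene"):
    c=pickle.load(open("t1.pkl","rb")) if n=="t1" else capture("scene")
    X=np.array([485,-295,36.]); u=c["mtx"]@(c["R"]@X+c["t"]); u=u[:2]/u[2]; x0,y0=u.astype(int)
    g=c["pixels"][y0-22:y0+23,x0-22:x0+23].mean(2)
    _,th=cv2.threshold(g.astype(np.uint8),150,255,cv2.THRESH_BINARY)
    k,l,s,ce=cv2.connectedComponentsWithStats(th); j=l[22,22]; print(n,u.round(1),j,s[j],ce[j]+[x0-22,y0-22])
    cc=ce[j]+[x0-22,y0-22]; print(bp(c,*cc,36).round(1))
    print([(round(a["score"],2),np.round(a["point"],1).tolist()) for a in place_of(c,"anvil")[:2]])
```

```text
t1 [354.8 212.9] 2 [ 12  13  24  24 462] [355.65800866 214.23809524]
[ 480.9 -297.7   36. ]
[(0.77, [487.4, -294.5, 34.5])]
scene [328.8 158.6] 1 [ 13  13  21  20 328] [329.35365854 158.75      ]
[ 483.2 -296.1   36. ]
[(0.59, [482.6, -298.3, 36.4])]
```

Run:
```python
from h import *
p,r=st(); c=capture("wrist"); k=.64
print("axis at top",bp(c,392*k,357*k,182.4).round(1),"minus tcp",(bp(c,392*k,357*k,182.4)-p).round(1))
off=np.array([-10.6,2.7]); A=np.array([483.5,-297.])
z_set=36+ (60.2-33)  # TCP z when foot touches anvil
print("tcp set z",z_set)
W=[np.array([430,-230,215.]),np.array([A[0]-off[0],A[1]-off[1],z_set+60])]
print([ (r.T@(w-p)/30).round(2) for w in W], W[1])
from r9 import track
q=np.array(get_obs()["joint_positions"]); track(q,[W[0],W[1],W[1]-[0,0,60]],r)
```

```text
t 31.5 p [517.8  15.  153.5] q [ 0.091  0.346  2.395  3.762  0.628 -1.841] F [-0.9 -0.5 -1.6] w 28.5
x [ 0.783 -0.271 -0.559] y [ 0.526 -0.189  0.829] z [-0.331 -0.944 -0.005]
axis at top [508.6  17.6 182.4] minus tcp [-9.2  2.6 28.9]
tcp set z 63.2
[array([-1.22,  1.71,  8.66]), array([ 2.79,  0.73, 10.17])] [ 494.1 -299.7  123.2]
  -> [ 430. -230.  215.] maxerr 0.0 [-1.01  0.07  2.45  1.94  0.59 -0.85]
  -> [ 494. -300.  123.] maxerr 0.0 [-0.95  0.47  2.32  2.31  0.71 -1.26]
  -> [ 494. -300.   63.] maxerr 0.0 [-0.95  0.66  2.34  2.46  0.87 -1.46]
```

Run:
```python
from h import *
from sim import *
q0=np.array(get_obs()["joint_positions"]); p0,R=pose(q0)
def path(pts,step=10):
    q=q0.copy(); out=[]
    for X in pts:
        pc,_=pose(q); N=int(np.linalg.norm(np.array(X)-pc)/step)
        for k in range(1,N+1):
            qn=ik(q,pc+(np.array(X)-pc)*k/N,R,600); out.append(np.abs(qn-q).max()/step*62.5/.125/ (62.5/1)); 
            dq=np.abs(qn-q).max(); out[-1]=(dq/step,qn[4]); q=qn
    return out
for pts in ([[430,-230,215]],[[440,-120,170],[430,-230,190]],[[470,-100,140],[440,-230,160]],[[500,-120,150],[450,-230,160]]):
    o=path(pts); m=max(o); print(pts,"max rad/mm %.4f -> at 2.0rad/s %.0f mm/row"%(m[0],2.0*.125/m[0]),"minq5",min(a[1] for a in o).round(2))
    print([round(.25/a[0]) for a in o[::3]])
```

```text
[[430, -230, 215]] max rad/mm 0.0087 -> at 2.0rad/s 29 mm/row minq5 0.5
[55, 48, 41, 36, 31, 29, 29, 32, 39]
[[440, -120, 170], [430, -230, 190]] max rad/mm 0.0080 -> at 2.0rad/s 31 mm/row minq5 0.63
[51, 46, 41, 36, 33, 34, 36, 40, 46]
[[470, -100, 140], [440, -230, 160]] max rad/mm 0.0061 -> at 2.0rad/s 41 mm/row minq5 0.63
[43, 41, 41, 42, 43, 42, 42, 44, 47]
[[500, -120, 150], [450, -230, 160]] max rad/mm 0.0060 -> at 2.0rad/s 41 mm/row minq5 0.63
[43, 42, 42, 42, 44, 44, 44, 45, 47]
```

{"fn": "send_rows", "kwargs": {"series": "-1 -0.05 0.08 0.4 0; -1 -0.13 0.18 0.95 0; -1 -0.2 0.29 1.5 0; -1 -0.28 0.4 2.05 0; -1 -0.36 0.51 2.6 0; -1 -0.44 0.62 3.15 0; -1 -0.52 0.73 3.7 0; -1 -0.6 0.84 4.25 0"}}

```text
time: 32.55
tool_pos: [474.4, -105.5, 184.1]
tcp_rot: [1.578, 0.593, -0.333]
contact_force: [0.8, 0.1, -2.5]
grip_width: 28.9
```

{"fn": "send_rows", "kwargs": {"series": "-1 -0.08 0.11 0.55 0; -1 -0.15 0.22 1.1 0; -1 -0.23 0.32 1.65 0; -1 -0.3 0.43 2.2 0; -1 -0.38 0.54 2.75 0; -1 -0.46 0.65 3.3 0; -1 -0.54 0.76 3.85 0; -1 -0.62 0.87 4.4 0"}}

```text
time: 33.55
tool_pos: [429.8, -229.9, 215.4]
tcp_rot: [1.578, 0.593, -0.332]
contact_force: [1.2, -0.1, -2.3]
grip_width: 28.2
```

```bash
python3 s.py
python3 - <<'E'
from h import *
p,r=st(); print((r.T@(np.array([493.6,-299.7,123.2])-p)/30).round(2))
c=capture("wrist"); cv2.imwrite("pics/o.png",cv2.resize(c["pixels"][:,:,::-1],(800,600)))
E
```

```text
t 33.55 p [ 429.8 -229.9  215.4] q [-1.01   0.065  2.45   1.931  0.589 -0.841] F [ 1.2 -0.1 -2.3] w 28.2
x [ 0.784 -0.271 -0.559] y [ 0.526 -0.189  0.829] z [-0.33  -0.944 -0.006]
L 56.0 az -19.1 jawtilt -0.3
t 33.55 p [ 429.8 -229.9  215.4] q [-1.01   0.065  2.45   1.931  0.589 -0.841] F [ 1.2 -0.1 -2.3] w 28.2
x [ 0.784 -0.271 -0.559] y [ 0.526 -0.189  0.829] z [-0.33  -0.944 -0.006]
[ 4.01 -0.99  1.51]
```

View pics/o.png

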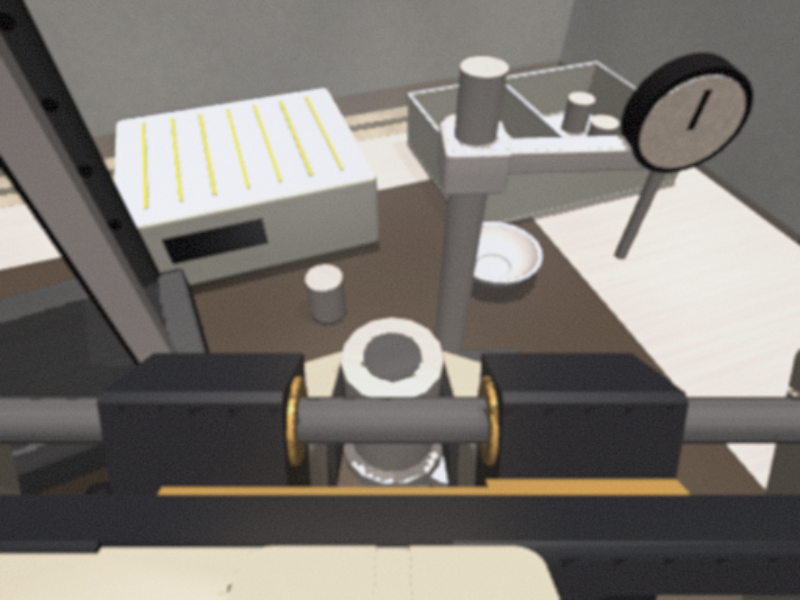

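{"fn": "send_rows", "kwargs": {"series": "-1 0.5 -0.12 0.2 0; -1 1.1 -0.27 0.41 0; -1 1.75 -0.43 0.66 0; -1 2.4 -0.59 0.9 0; -1 3.05 -0.75 1.15 0; -1 3.6 -0.9 1.35 0; -1 4 -0.99 1.51 0; -1 4 -0.99 1.51 0"}}

```text
time: 34.6
tool_pos: [493.8, -299.1, 122.8]
tcp_rot: [1.578, 0.594, -0.332]
contact_force: [0.7, -0.0, -2.8]
grip_width: 28.6
```

```bash
python3 s.py
python3 - <<'E'
from h import *
p,r=st(); print("down",(r.T@[0,0,-1]).round(3))
for n in ("wrist","top","scene"):
    c=capture(n)
    if n=="wrist": cv2.imwrite("pics/p.png",cv2.resize(c["pixels"][:,:,::-1],(800,600)))
    if n=="top": cv2.imwrite("pics/p_top.png",cv2.resize(c["pixels"][170:270,290:430,::-1],None,fx=5.5,fy=5.5,interpolation=cv2.INTER_CUBIC))
    if n=="scene": cv2.imwrite("pics/p_sc.png",cv2.resize(c["pixels"][90:230,250:430,::-1],None,fx=4.3,fy=4.3,interpolation=cv2.INTER_CUBIC))
    X=np.array([p[0]-10.1,p[1]+2.7,p[2]+28]); u=c["mtx"]@(c["R"]@X+c["t"]); print(n,"bush top",(u[:2]/u[2]).round(1),[(round(a["score"],2),np.round(a["point"],1).tolist()) for a in place_of(c,"bushing_mid")[:1]])
E
```

```text
t 34.6 p [ 493.8 -299.1  122.8] q [-0.954  0.473  2.323  2.314  0.716 -1.258] F [ 0.7 -0.  -2.8] w 28.6
x [ 0.784 -0.27  -0.559] y [ 0.526 -0.19   0.829] z [-0.33  -0.944 -0.006]
L 56.0 az -19.0 jawtilt -0.4
t 34.6 p [ 493.8 -299.1  122.8] q [-0.954  0.473  2.323  2.314  0.716 -1.258] F [ 0.7 -0.  -2.8] w 28.6
x [ 0.784 -0.27  -0.559] y [ 0.526 -0.19   0.829] z [-0.33  -0.944 -0.006]
down [ 0.559 -0.829  0.006]
wrist bush top [251.3 231.5] [(0.93, [487.6, -293.4, 123.6])]
top bush top [362.7 212.2] [(0.49, [483.1, -291.6, 123.9])]
scene bush top [336.  144.4] [(0.39, [489.5, -296.1, 121.5])]
```

View pics/p.png

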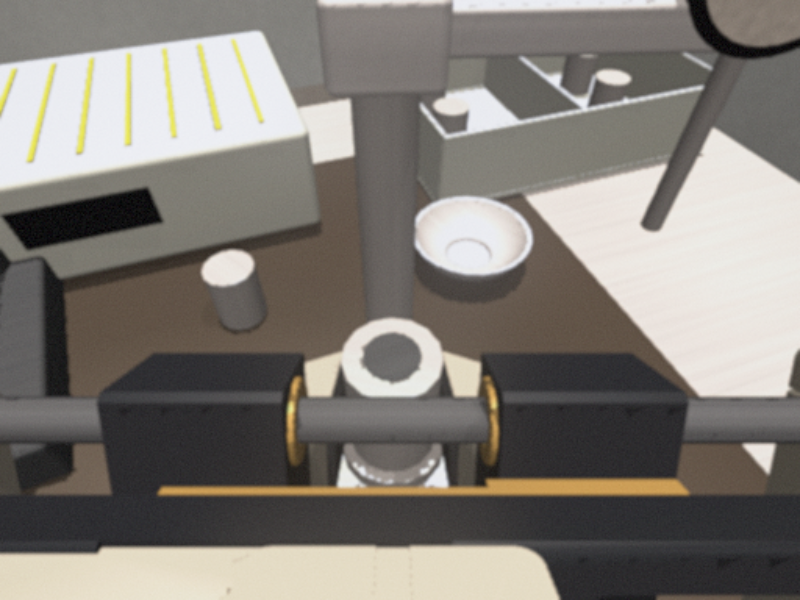

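View pics/p_sc.png

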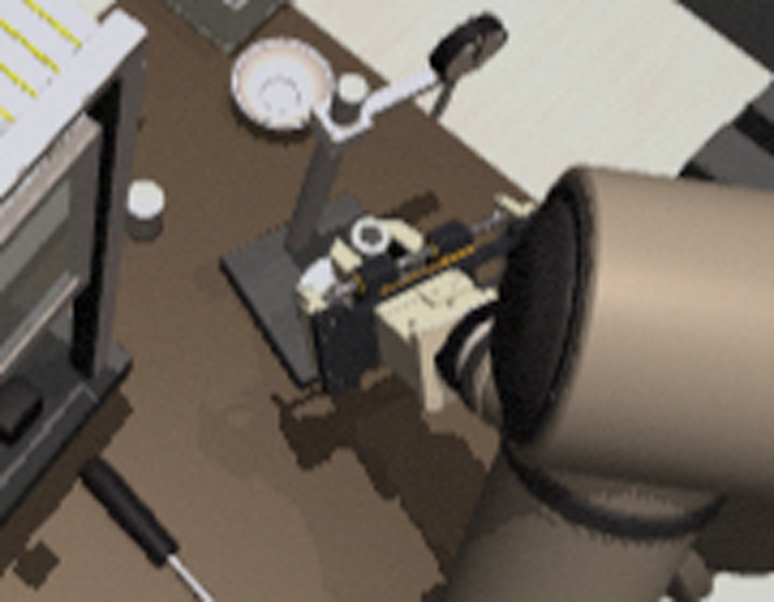

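View pics/p_top.png

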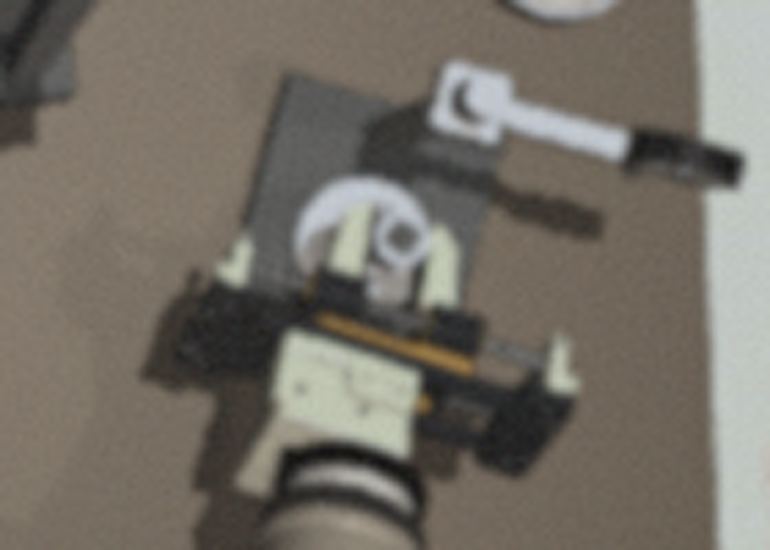

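{"fn": "send_rows", "kwargs": {"series": "-1 0.2 -0.29 0 0; -1 0.45 -0.67 0 0; -1 0.7 -1.04 0.01 0; -1 0.88 -1.31 0.01 0; -1 0.97 -1.44 0.01 0; -1 0.97 -1.44 0.01 0"}}

```text
time: 35.65
tool_pos: [493.6, -299.1, 71.2]
tcp_rot: [1.578, 0.593, -0.333]
contact_force: [0.3, 0.2, -3.4]
grip_width: 28.8
```

{"fn": "send_rows", "kwargs": {"series": "-1 0.04 -0.055 0 0; -1 0.075 -0.11 0 0; -1 0.075 -0.11 0 0"}}

```text
time: 36.02
tool_pos: [493.7, -299.1, 67.4]
tcp_rot: [1.578, 0.593, -0.333]
contact_force: [-0.1, 0.6, -3.1]
grip_width: 28.6
```

{"fn": "send_rows", "kwargs": {"series": "-1 0.02 -0.03 0 0; -1 0.04 -0.055 0 0; -1 0.04 -0.055 0 0"}}

```text
time: 36.4
tool_pos: [493.7, -299.1, 65.2]
tcp_rot: [1.578, 0.593, -0.333]
contact_force: [-0.5, 0.3, -2.7]
grip_width: 28.4
```

{"fn": "send_rows", "kwargs": {"series": "-1 0.02 -0.028 0 0; -1 0.02 -0.028 0 0"}}

```text
time: 36.65
tool_pos: [493.8, -299.1, 64.2]
tcp_rot: [1.578, 0.593, -0.333]
contact_force: [0.3, 0.3, -2.4]
grip_width: 28.7
```

{"fn": "send_rows", "kwargs": {"series": "-1 0.01 -0.014 0 0; -1 0.01 -0.014 0 0"}}

```text
time: 36.9
tool_pos: [493.8, -299.1, 63.7]
tcp_rot: [1.578, 0.593, -0.333]
contact_force: [-0.1, -0.3, -1.9]
grip_width: 28.5
```

{"fn": "send_rows", "kwargs": {"series": "-1 0.01 -0.014 0 0; -1 0.01 -0.014 0 0"}}

```text
time: 37.15
tool_pos: [493.8, -299.1, 63.3]
tcp_rot: [1.578, 0.593, -0.333]
contact_force: [-1.2, 0.3, -3.1]
grip_width: 28.8
```

{"fn": "send_rows", "kwargs": {"series": "-1 0.01 -0.014 0 0; -1 0.01 -0.014 0 0"}}

```text
time: 37.4
tool_pos: [494.0, -299.2, 63.3]
tcp_rot: [1.577, 0.591, -0.333]
contact_force: [-2.0, 0.9, 3.9]
grip_width: 28.6
```

Run:
```python
from h import *
st()
```

```text
t 37.4 p [ 494.  -299.2   63.3] q [-0.954  0.659  2.347  2.459  0.872 -1.462] F [-2.   0.9  3.9] w 28.6
x [ 0.785 -0.271 -0.558] y [ 0.525 -0.189  0.83 ] z [-0.33  -0.944 -0.006]
```

{"fn": "send_rows", "kwargs": {"series": "-0.3 -0.003 0.005 0 0; -0.2 -0.003 0.005 0 0; -0.1 -0.003 0.005 0 0; 0.1 -0.003 0.005 0 0; 0.3 -0.003 0.005 0 0; 0.3 -0.003 0.005 0 0"}}

```text
time: 38.15
tool_pos: [493.8, -299.1, 62.9]
tcp_rot: [1.578, 0.593, -0.333]
contact_force: [-1.4, 0.9, -1.0]
grip_width: 59.6
```

Run:
```python
from h import *
p,r=st(); c=capture("wrist"); cv2.imwrite("pics/q.png",cv2.resize(c["pixels"][:,:,::-1],(800,600)))
```

```text
t 38.15 p [ 493.8 -299.1   62.9] q [-0.954  0.659  2.347  2.458  0.871 -1.461] F [-1.4  0.9 -1. ] w 59.6
x [ 0.784 -0.271 -0.559] y [ 0.526 -0.189  0.829] z [-0.33  -0.944 -0.006]
```

View pics/q.png

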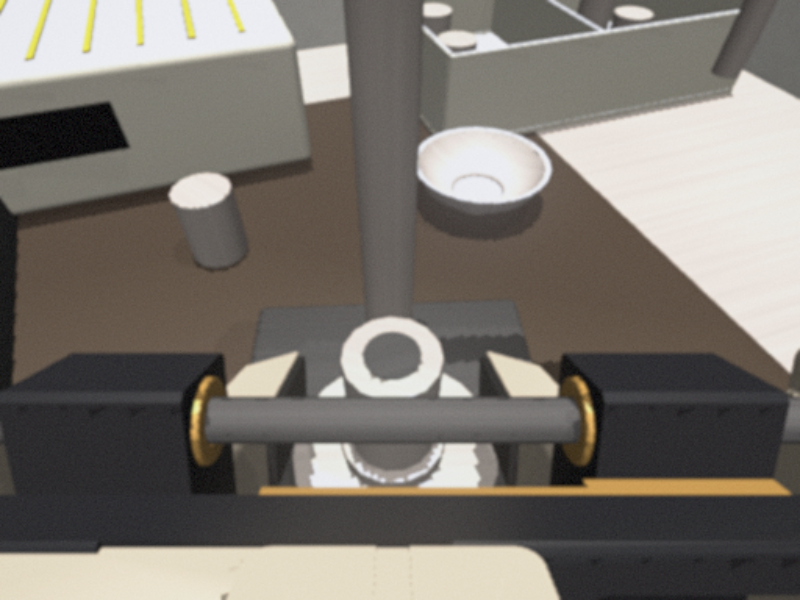

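Released; it stands centrally between the fingers. Retreat along the tool's axis and check.

{"fn": "send_rows", "kwargs": {"series": "0.3 -0.3 0 0 0; 0.3 -0.8 0 0 0; 0.3 -1.5 0 0 0; 0.3 -2.3 0 0 0; 0.3 -3.2 0 0 0; 0.3 -4 0 0 0; 0.3 -4.5 0 0 0; 0.3 -4.5 0 0 0"}}

```text
time: 39.2
tool_pos: [387.1, -262.5, 139.2]
tcp_rot: [1.576, 0.592, -0.336]
contact_force: [-0.7, 0.3, -0.3]
grip_width: 59.6
```

Run:
```python
from h import *
p,r=st()
for n in ("wrist","top","scene"):
    c=capture(n)
    cv2.imwrite(f"pics/z_{n}.png",cv2.resize(c["pixels"][:,:,::-1],(800,600)))
    for t in ("bushing_mid","anvil","guard_edge","guard_grip"): print(n,t,[(round(a["score"],2),np.round(a["point"],1).tolist()) for a in place_of(c,t)[:1]])
```

```text
t 39.2 p [ 387.1 -262.5  139.2] q [-1.254  0.355  2.576  2.088  0.862 -1.344] F [-0.7  0.3 -0.3] w 59.6
x [ 0.784 -0.273 -0.558] y [ 0.525 -0.189  0.83 ] z [-0.332 -0.943 -0.005]
wrist bushing_mid [(0.65, [485.1, -295.2, 61.7])]
wrist anvil [(0.98, [486.8, -297.7, 36.4])]
wrist guard_edge []
wrist guard_grip []
top bushing_mid [(0.5, [485.0, -294.3, 62.7])]
top anvil [(0.87, [483.5, -296.1, 34.0])]
top guard_edge [(0.89, [579.8, 41.3, 234.9])]
top guard_grip []
scene bushing_mid [(0.44, [489.0, -296.0, 60.4])]
scene anvil [(0.66, [483.6, -297.3, 36.6])]
scene guard_edge [(0.64, [576.4, 41.3, 235.4])]
scene guard_grip [(0.79, [536.3, 26.9, 319.4])]
```

View pics/z_wrist.png

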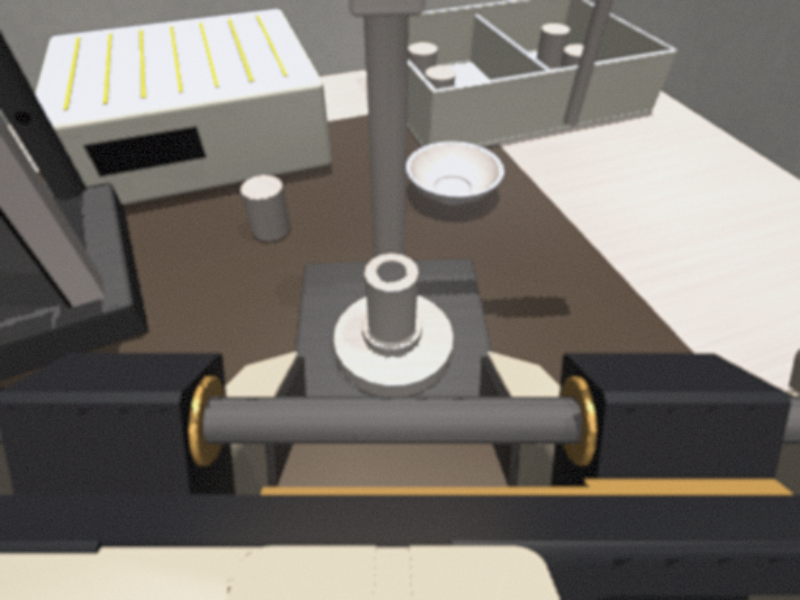

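View pics/z_scene.png

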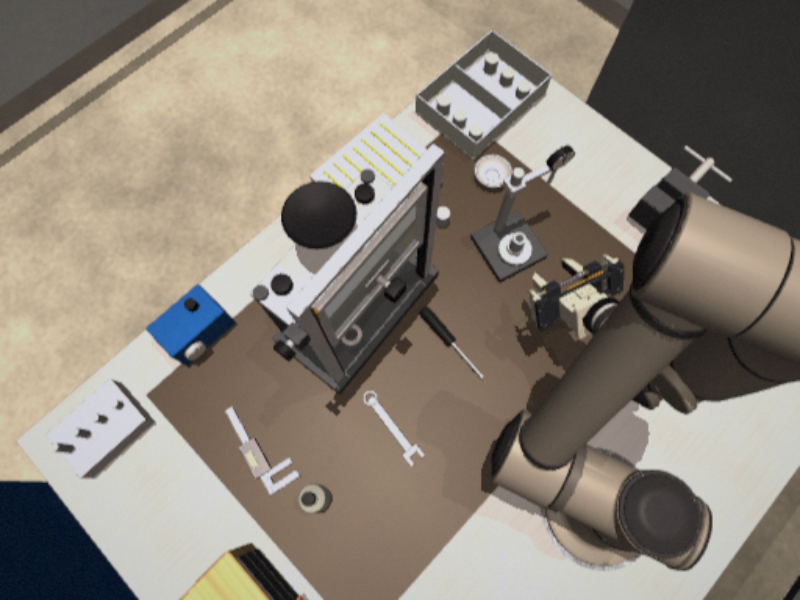

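View pics/z_top.png

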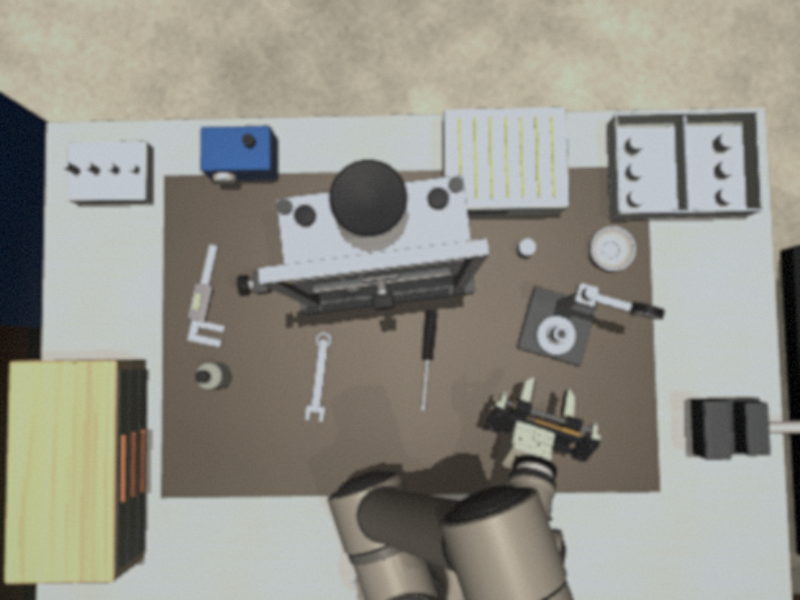

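Run:
```python
from h import *
c=capture("wrist"); i=c["pixels"][150:260,190:310,::-1]; cv2.imwrite("pics/y.png",cv2.resize(i,None,fx=5,fy=5,interpolation=cv2.INTER_CUBIC))
st()
# predicted overlays of circles for anvil centre A and flange
im=cv2.resize(i,None,fx=5,fy=5,interpolation=cv2.INTER_CUBIC)
def circ(cx,cy,z,rad,col):
    t=np.linspace(0,2*np.pi,80); X=np.stack([cx+rad*np.cos(t),cy+rad*np.sin(t),0*t+z],1)
    x=(c["mtx"]@(c["R"]@X.T+c["t"][:,None])); u=((x[:2]/x[2]).T-[190,150]+.5)*5
    cv2.polylines(im,[u.astype(np.int32)],True,col,1)
circ(485,-296.5,36,38,(0,0,255)); circ(485,-296.5,36,19,(0,255,0)); circ(485,-296.5,91,15,(255,0,0))
cv2.imwrite("pics/y2.png",im)
```

```text
t 40.0 p [ 388.  -262.5  138.3] q [-1.252  0.358  2.574  2.089  0.862 -1.344] F [-0.3  0.3 -1. ] w 60.1
x [ 0.784 -0.271 -0.559] y [ 0.526 -0.189  0.829] z [-0.33  -0.944 -0.006]
```

View pics/y2.png

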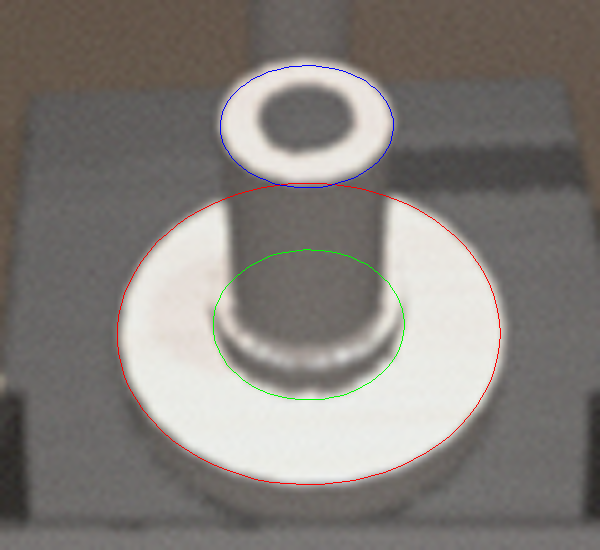

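Run:
```python
from h import *
c=capture("top"); d=cv2.imread("pics/a_top.png").astype(int)
for t in ("sleeve","dish","oil_bottle"): print(t,[(round(a["score"],2),np.round(a["point"],1).tolist()) for a in place_of(c,t)[:1]])
st(); print(close_job())
```

```text
sleeve [(0.67, [660.3, -245.1, -0.5])]
dish [(0.62, [655.1, -418.6, 0.5])]
oil_bottle [(0.65, [661.7, 44.6, 281.6])]
t 40.2 p [ 388.  -262.5  138.4] q [-1.252  0.358  2.574  2.089  0.862 -1.344] F [ 0.6 -0.1  0.2] w 59.9
x [ 0.784 -0.271 -0.559] y [ 0.526 -0.189  0.829] z [-0.33  -0.944 -0.006]
the job is handed in; nothing more can be done
None
```

The job is done and handed in at 40.2 s: the guard is up and the flanged bushing stands upright on the gauge stand's anvil.

**Guard:** I pinched the grip and raised the guard. The extra friction began at about 186 mm, and I stopped at about 200 mm. There, pushing down slightly took the weight off the gripper, so I let go. It stayed up: my last checks put the lower edge at about z 235 mm, which is about 198 mm of lift.

**Bushing:** I reached in under the guard, leaning and angled from the middle so the wide gripper body cleared the right guide. I gripped the shank and set it down at about 4 N net contact force on the wrist. After I backed off, the wrist picture showed it upright on its flange, about 2 mm from the anvil's centre.

**Method:** The moves can only turn the tool about its own axis. I got the leans by pushing against the edge of the arm's reach one row at a time.

**Checks that were odd or disagreed:**
- The place network scattered by up to about 5 mm on the bushing and anvil; the scene view put the bushing 5 mm off centre. I relied on the picture overlay.
- The last check for the oil bottle reported a wrong place, on the press roof. The final pictures show it where it was.
- One force reading of about 28 N came during a fast free move high above everything. I took it as inertia.

By eye, the wrench, screwdriver and caliper looked unmoved in the final pictures, and so did the ring. The sleeve and dish were measured again and matched their first positions within about 4 mm.

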